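Rehang the lift-off door of a shell-drying cabinet

ROBOT

A 7-joint arm with a two-finger parallel gripper is mounted at the origin on the work surface. World frame = base frame: x ahead of the robot, y to its left, z up, the work surface at z = 0. Lengths are in m, angles in degrees, forces in N, time in s.
With the tool pointing down it reaches from about 0.425 to 0.875 m from the base axis. Payload 4.7 kg.
Tool frame: the origin (TCP) lies on the centre line of the jaws, within the pads' length; the fingertips stand ahead of it and the grasp point (between the pads) lies 2 mm behind it (env.tip_reach is the x of the fingertips in the tool frame, in m); x points along the fingers, z is the direction in which the jaws open and shut, and the axes are right-handed (so a half turn about x gives the same grasp; the last joint's range is limited). The gripper opens to 87 mm and grips with 3 to 60 N. Pads are 19 mm wide; open, the fingers measure 117 mm over their backs; the gripper's body (75 mm by 190 mm) begins 51 mm behind the grasp point.
Start: joints at [-75.052, 18.392, -4.016, 83.108, 1.295, 78.541, -3.26], TCP at [0.159, 0.63, 0.24] pointing down, gripper open.
Joint ranges: [-163.93, 163.93], [-17.29, 119.83], [-79.2, 71.16], [3.27, 140.29], [-89.18, 269.18], [5.43, 117.66], [-154.24, 154.24]. Speed limits (degrees/s): [147.25, 147.25, 180, 180, 180, 180, 180].

INTERFACE

Orientations are given as [roll, pitch, yaw] about the fixed x, y, z axes, in that order (R = Rz(yaw) Ry(pitch) Rx(roll)).
In Python, from cell import telemetry, optics, env, models gives the robot as it stands.
- The arm moves only by the shell command python3 -m pendant 'ROWS' [FORCE]. ROWS is JSON, a list of rows, each a list of 3 entries, a list of its own where there are three numbers: the finger opening in mm, from 0 to 87, then the shift along the tool's x, y, z in mm, then the turn, a rotation vector about the tool's x, y, z in rad. A call has 1 to 10 rows; each row is the pose to reach, as a shift and turn from the pose commanded when the call began, along the tool's axes at that moment; what a row does not reach only later rows make up. A row lasts 1/12 s, in which the tool goes at most 41.7 mm and 7.16 degrees, less where a joint would pass 70% of its speed; a pose out of reach is approached as far as the arm can. A call with a gripper value outside its range is refused whole. The fingers move at their own pace and stop on an object; FORCE is the grip in N (left out, the last holds). Time passes only in rows, so rows that repeat a pose let the fingers close. It gives the time, the measured TCP pose, the force and the opening at its end, in the units of the state.
- telemetry.get_obs(): the state, without advancing time (a new reading comes with each control period).
- optics.read_camera(name): name is "side" or "top" or "wrist"; returns a dict with "image" (420x560x3 uint8, blue, green, red), "range_z" (420x560 float32, m along the optical axis (not along the pixel's ray), 0 where there is no reading), "fx", "fy", "cx", "cy" (pixels), "cam_to_world" (4x4, takes a point from camera to world coordinates). Camera axes: x right, y up, looking along -z (the intrinsics and any distortion apply to the point x, -y, -z); pixel columns grow to the right and rows downward; lengths in m; the calibration is good to about 2 mm. A picture is of the moment at which its call begins.
- env.sign_off(): hands the job in, once; it reports no verdict.
Trained networks look in the newest picture that a camera, given by its name, has taken for a name from the list of things; names that differ only in an ending like _2 or _b are one class to them, and where a whole thing is asked for, a point or a joint stands for the part that bears it (a point fixed in the world has none). Each returns a list of dicts, best first, with "confidence" (0 to 1); they miss things now and then, are a little off and sometimes report something else, mostly with a low value. They report only what shows in the picture. A call takes as long as a camera call. They do not tell look-alikes from the thing itself.
- models.masks_of(camera, label): "pixels" (420x560 bool, what is visible of it) and "extent" ([left, top, right, bottom] as shares, 0 to 1, of the picture: columns of its width, rows of its height, round what is visible of it).
- models.landmark_of(camera, label): "centre" ([row, column] as shares, 0 to 1, of the picture: columns of its width, rows of its height: a listed point, or the origin of a listed thing).
The state is a dict: "time_s": time; "qpos": joint angles; "joint_velocities": joint speeds; "effort": joint torques, N m; "tool_pos": TCP position; "tool_rot": TCP orientation; "force": force on the tool from outside, world axes, zero at the start; "wrist_torque": the same for the moment, N m; "grip_width": finger opening in m.
Only numpy, scipy, OpenCV 4.12 (cv2) and the standard library are available. Lean on these libraries where they do the work, as an engineer would, in place of code of your own. Each camera call takes 0.05 s, during which the arm holds its last target.

TASK

Lift the small glazed door out of its rack and hang it on the drying cabinet standing open, lowering it upright so both hinge barrels drop over the two upright pintles and sit fully home on their shoulders, and let go. Then swing the door shut against its cork bumpers and leave it there. Do it gently, never forcing the door against the cabinet, and leave the other things on the table where they are.

Things in the scene. Friction and masses are not known exactly. Their poses are not given: they have to be found in the camera images.
- door: Small cabinet door, 0.18-0.33 kg: pine frame 10 mm thick (x), clear 4 mm pane, two steel hinge barrels on one upright edge. Origin on the barrels' common axis (hinge line), level with the lower barrel's underside; z up, y across the panel to the free edge. Panel y 12 to 142, z -15 to +125 mm; solid top rail 36 mm deep. Starts upright, loose in the rack, lower edge on the slot floor.
- top_barrel (a point): Centre of the underside of the door's upper barrel (door frame 0, 0, 90 mm). Both barrels: outside diameter 18 mm, bore about 9.8 mm right through, 22 mm long; the lower from door z 0 to 22, the upper from 90 to 112 mm.
- door_grip (a point): Middle of the thickness of the door's top edge, 50 mm from the hinge line (door frame 0, 50, 125 mm): a good place to pinch across the 10 mm thickness from above.
- door_edge (a point): Middle of the door's free edge, 142 mm from the hinge line (door frame x 0, y 142, z 55 mm).
- cabinet: Pine drying cabinet fixed to the table, 180 wide (x), 150 deep, 185 mm high, open front facing its +y. Origin at table level under the middle of the front face; x along the front, y out of it, z up; the case fills y -150 to 0. A slotted steel strap (3 mm thick) on the front's +x stile carries two upright pintles, one above the other. More than 25 N between door and cabinet is forcing.
- hinge_mid (a point): Cabinet frame (62, 14, 50 mm): MIDDLE of the range of the lower pintle's foot. The strap slides in slots and was left, firmly held (to 60 N), anywhere within 18 mm either way along cabinet x; no reading shows where: see or feel it. Pintles: diameter 8 (6.8 at the tip), 20 tall, on 18 mm round shoulders at z 50 and 140 (tips 70, 160 mm); 10 mm wide arms below the shoulders run back to the front.
- bumper (a point): Face of the upper of two cork bumpers on the cabinet front, cabinet frame (-56, 8, 150 mm); the other is at z 60. Door hung home: origin on the pintle line at z 50 mm, turning freely. Door y along cabinet +y: open at a right angle. A quarter turn anticlockwise from above, door y along cabinet -x: shut, its back about 1 mm from the bumpers.
- rack: Pine rack fixed to the table: base 90 x 110 mm, 10 mm thick, walls to 35 mm high forming a slot 12 mm wide along its y, open at both ends. Origin at the middle of its underside. The door stands in the slot, its y along the rack's y, its hinge line at rack y -77 mm, barrels overhanging the slot's end.
- clip_stand: Steel stand on a round foot 80 mm across with a spring clip holding a scallop valve upright, 175 mm high, loose; origin under the foot. To be left alone.
- barnacles: Barnacle cluster 64 mm across, 35 mm high, loose; origin under its middle. To be left alone.
- tube: Cork-stoppered glass tube 22 mm across fixed in a 60 mm pine block, 119 mm high in all, loose; origin under the block. To be left alone.
- tin: Round aluminium specimen tin 79 mm across, 54 mm high, loose; origin under its middle. To be left alone.
Not all that is in view belongs to the job. Of the things shaped like the door, the pine one is meant.

How it is judged (in metres and radians):
On the way, in this order (a step that is already met when the one before it is completed fails the run):
1. the door hangs home on both pintles, standing open, let go (z of door in the frame of cabinet between 0.046 and 0.0545 m and x of door in the frame of cabinet between 0.04 and 0.084 m and y of door in the frame of cabinet between 0.009 and 0.019 m and angle between door's own z axis and vertical below 0.06 rad and y of door_edge in the frame of cabinet above 0.07 m and contact force between the fingers and door below 0.1 N), for 0.2 s.
2. the door is swung shut (y of door_edge in the frame of cabinet below 0.026 m and x of door_edge in the frame of cabinet below 0 m), for 0.1 s.
At the end, for the whole second after the job is handed in: The door hangs on both pintles, barrels home on the shoulders (within 4.5 mm in height), upright within 0.06 rad, shut with its free edge less than 26 mm out from the cabinet front (about 14 mm when touching the bumpers), released and at rest (all of step 2 and z of door in the frame of cabinet between 0.046 and 0.0545 m and x of door in the frame of cabinet between 0.04 and 0.084 m and y of door in the frame of cabinet between 0.009 and 0.019 m and angle between door's own z axis and vertical below 0.06 rad and angular speed of door below 0.1 rad/s and linear speed of door below 0.02 m/s).
It fails at once if the door was forced or dropped against the cabinet (over 25 N) (contact force between door and cabinet above 25 N).
It fails at once if the clip stand was disturbed (distance of clip_stand from where it was at the start of the episode above 0.015 m or angle between clip_stand's own z axis and vertical above 0.3 rad).
It fails at once if the barnacles were disturbed (distance of barnacles from where it was at the start of the episode above 0.015 m or angle between barnacles's own z axis and vertical above 0.3 rad).
It fails at once if the tube was disturbed (distance of tube from where it was at the start of the episode above 0.015 m or angle between tube's own z axis and vertical above 0.3 rad).
It fails at once if the tin was disturbed (distance of tin from where it was at the start of the episode above 0.015 m or angle between tin's own z axis and vertical above 0.3 rad).
It also fails if it takes over 58 s, if anything falls off the work surface, if the arm or the gripper's body presses on something with over 40 N, if the wrist force passes 120 N, or if a joint passes its speed limit or range.

## Working session

There is one attempt and no reset: what is moved stays moved. The work goes in short steps, Python scripts to look and compute and a shell command to move; the robot and the scene stay as the last step left them, time stands still between calls to the robot, and variables do not carry over. Pictures are saved under pics/ and viewed, and the job is handed in when it is done.

```bash
ls -la; mkdir -p pics
python3 - <<'E'
from cell import telemetry, optics, env, models
import cv2
o=telemetry.get_obs()
for k in o: print(k,o[k])
print(env.tip_reach)
for n in ["side","top","wrist"]:
    c=optics.read_camera(n)
    cv2.imwrite(f"pics/{n}0.png",c["image"])
    print(n,c["fx"],c["fy"],c["cx"],c["cy"],c["cam_to_world"].tolist() if hasattr(c["cam_to_world"],'tolist') else c["cam_to_world"], [k for k in c])
E
```

```text
total 12
drwxr-xr-x  3 agent agent 4096 Dec  6 09:51 .
drwxr-xr-x 23 root  root  4096 Dec  6 09:51 ..
drwxr-xr-x  2 agent agent 4096 Dec  6 09:51 pics
time_s 0.0
qpos [-75.05072019  18.43879547  -4.01605105  83.17335405   1.29496902
  78.53925643  -3.26052691]
joint_velocities [-0.09073007 -0.0679904   0.03352497 -0.06270533 -0.04019839  0.00509698
  0.02107505]
effort [ 1.93524215e-04 -4.91285598e+01 -4.04053247e-01 -3.12533891e+01
 -6.40400453e-02  4.38581093e-02  1.70417215e-04]
tool_pos [0.15872451 0.62980638 0.23847809]
tool_rot [-177.08538093   89.89369575 -101.22498545]
force [-0.96678104 -0.04724956  0.08686909]
wrist_torque [0.04632627 0.01172413 0.0145478 ]
grip_width 0.08714116438442487
0.017
side 396.9352678948267 396.9352678948267 279.52623966967894 214.804417171346 [[-0.9875532055152526, 0.11002985720030142, -0.11239260118455513, 0.5071652275737657], [-0.15644880358525237, -0.6135749628572998, 0.7739829047281382, 0.8427824539240792], [0.016199942385462796, 0.7819329865654373, 0.6231519609112719, 0.6660925239147651], [0.0, 0.0, 0.0, 1.0]] ['image', 'range_z', 'fx', 'fy',
[... 171 characters left out ...]
, 0.5070941977959591], [-0.9995978329142843, -0.026946445493006455, -0.008835242405241204, 0.14242642245797327], [-0.010626608812743998, 0.06707717937189965, 0.9976911983137122, 1.1068987316443528], [0.0, 0.0, 0.0, 1.0]] ['image', 'range_z', 'fx', 'fy', 'cx', 'cy', 'cam_to_world']
wrist 340.6358993947117 340.6358993947117 279.2753390027045 212.59952181964823 [[0.2454629312193697, -0.9340453955676313, -0.25943621261516214, 0.08812065680767263], [0.9694049168262778, 0.23611312167347337, 0.06711706941339317, 0.6478789497068459], [-0.0014340956138641117, -0.26797349270499154, 0.9634252179475351, 0.38407052385915], [0.0, 0.0, 0.0, 1.0]] ['image', 'range_z', 'fx', 'fy', 'cx', 'cy', 'cam_to_world']
```

View pics/side0.png

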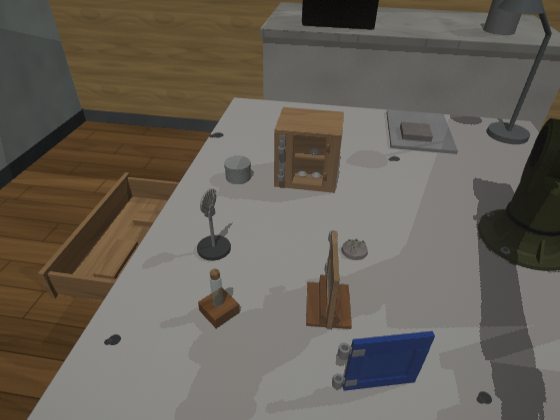

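View pics/top0.png

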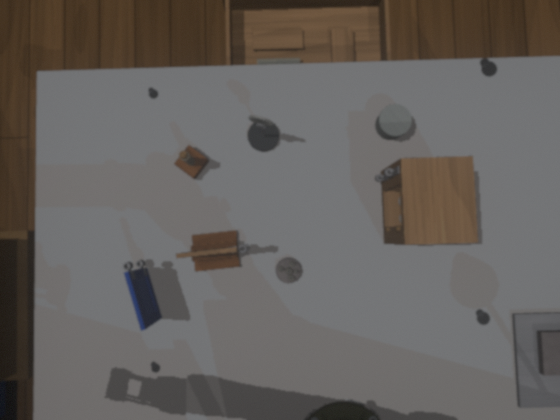

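View pics/wrist0.png

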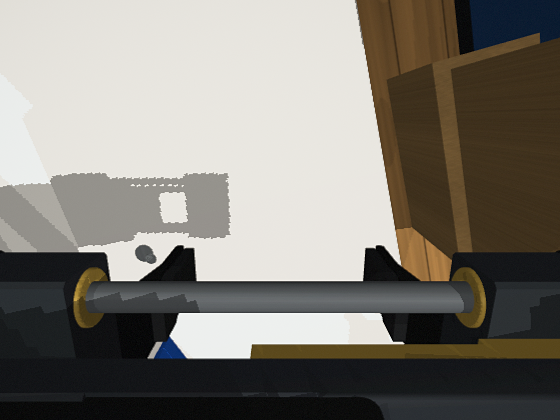

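The side view shows the pine door edge-on in its rack at (333,280). The blue look-alike is at (385,360), and the cabinet at (310,150) has its steel strap at (282,160). In the top view the pine door's top edge is at (210,250) with barrels at (243,248). The blue door is at (142,297) and the cabinet at (437,200), with pintles near (388,173).

```bash
cat > h.py <<'E'
from cell import telemetry, optics, env, models
import cv2, numpy as np
from scipy.spatial.transform import Rotation as R
def cloud(c):
    d=c["range_z"]; v,u=np.mgrid[0:d.shape[0],0:d.shape[1]]
    x=(u-c["cx"])/c["fx"]*d; y=-(v-c["cy"])/c["fy"]*d
    P=np.stack([x,y,-d],-1)
    T=np.array(c["cam_to_world"]); W=P@T[:3,:3].T+T[:3,3]
    W[d<=0]=np.nan
    return W
def ray(c,u,v):
    T=np.array(c["cam_to_world"]); r=np.array([(u-c["cx"])/c["fx"],-(v-c["cy"])/c["fy"],-1.0])
    return T[:3,3],T[:3,:3]@r
def atz(c,u,v,z):
    o,r=ray(c,u,v); return o+r*(z-o[2])/r[2]
def proj(c,p):
    T=np.array(c["cam_to_world"]); q=(np.atleast_2d(p)-T[:3,3])@T[:3,:3]
    return np.stack([c["cx"]+c["fx"]*q[:,0]/-q[:,2], c["cy"]-c["fy"]*q[:,1]/-q[:,2]],-1)
def tri(rs):
    A=0;b=0
    for o,r in rs:
        r=r/np.linalg.norm(r); M=np.eye(3)-np.outer(r,r); A=A+M; b=b+M@o
    p=np.linalg.solve(A,b); res=[np.linalg.norm((np.eye(3)-np.outer(r,r)/(r@r))@(p-o)) for o,r in rs]
    return p,res
def tool():
    o=telemetry.get_obs(); return np.array(o["tool_pos"]), R.from_euler("xyz",o["tool_rot"],degrees=True)
E
cat > m1.py <<'E'
from h import *
cs={n:optics.read_camera(n) for n in ["side","top"]}
for l in ["door","top_barrel","door_grip","door_edge","cabinet","hinge_mid","bumper","rack","clip_stand","barnacles","tube","tin"]:
    for n in cs:
        W=cloud(cs[n])
        for r in models.landmark_of(n,l)[:3]:
            v,u=r["centre"][0]*420,r["centre"][1]*560
            p=W[min(419,int(v)),min(559,int(u))]
            print(l,n,round(r["confidence"],2),"uv %.1f %.1f"%(u,v),np.round(p,4))
E
python3 m1.py
```

```text
door side 0.79 uv 334.8 383.7 [0.4607 0.4858 0.0312]
door side 0.71 uv 328.4 269.0 [0.488  0.2567 0.0647]
door top 0.9 uv 141.9 262.8 [0.4579 0.4725 0.0382]
door top 0.83 uv 246.9 245.6 [0.492  0.22   0.0482]
door top 0.7 uv 218.2 246.9 [0.4911 0.2883 0.0337]
top_barrel side 0.79 uv 341.2 353.2 [0.459  0.486  0.1211]
top_barrel side 0.66 uv 333.1 241.0 [0.4859 0.2613 0.1504]
top_barrel top 0.86 uv 245.8 244.6 [0.4944 0.2223 0.0479]
top_barrel top 0.61 uv 127.8 265.6 [0.4498 0.5187 0.0011]
top_barrel top 0.22 uv 246.5 245.0 [0.4943 0.22   0.0469]
door_grip side 0.67 uv 377.8 337.0 [0.407  0.4619 0.1408]
door_grip side 0.65 uv 335.7 243.7 [0.4816 0.2666 0.148 ]
door_grip side 0.42 uv 329.0 307.3 [0.4803 0.3603 0.0711]
door_grip top 0.91 uv 218.3 246.3 [0.4911 0.2883 0.0337]
door_grip top 0.9 uv 130.7 289.8 [0.4055 0.4651 0.1404]
door_grip top 0.61 uv 287.1 269.0 [0.432  0.1243 0.0323]
door_edge side 0.96 uv 332.7 306.2 [0.4753 0.3626 0.0779]
door_edge side 0.95 uv 422.3 358.4 [0.3227 0.4442 0.0773]
door_edge top 0.78 uv 151.5 322.0 [0.3245 0.4361 0.0853]
door_edge top 0.64 uv 184.6 251
[... 399 characters left out ...]
 uv 212.3 249.4 [0.763  0.187  0.0115]
bumper top 0.58 uv 393.6 226.7 [ 0.5266 -0.1143  0.1046]
rack side 0.82 uv 328.2 308.1 [0.4813 0.3491 0.0539]
rack top 0.8 uv 218.1 252.3 [0.4801 0.2727 0.1502]
clip_stand side 0.56 uv 216.6 248.4 [0.7538 0.1842 0.0137]
clip_stand top 0.85 uv 264.5 132.1 [0.7701 0.1716 0.0135]
barnacles side 0.65 uv 354.7 250.9 [0.4299 0.1429 0.0218]
barnacles top 0.65 uv 288.4 271.2 [0.4273 0.1221 0.034 ]
tube side 0.59 uv 217.8 313.4 [0.694  0.3789 0.0302]
tube top 0.61 uv 380.5 206.8 [ 0.5791 -0.1114 -0.0009]
tube top 0.32 uv 266.6 130.6 [0.7751 0.1665 0.0134]
tin side 0.92 uv 238.6 178.5 [ 0.7708 -0.1078  0.0215]
tin top 0.63 uv 388.4 126.3 [ 0.7654 -0.125   0.0579]
```

Run:
```python
from h import *
c=optics.read_camera("side");im=c["image"]
a=cv2.resize(im[90:200,255:365],None,fx=5,fy=5,interpolation=cv2.INTER_CUBIC)
cv2.imwrite("pics/s_cab.png",a)
a=cv2.resize(im[220:400,290:440],None,fx=3.3,fy=3.3,interpolation=cv2.INTER_CUBIC)
cv2.imwrite("pics/s_door.png",a)
c=optics.read_camera("top");im=c["image"]
a=cv2.resize(im[215:285,165:305],None,fx=5.5,fy=5.5,interpolation=cv2.INTER_CUBIC)
b=cv2.resize(im[145:255,365:485],None,fx=5,fy=5,interpolation=cv2.INTER_CUBIC)
cv2.imwrite("pics/t_door.png",cv2.convertScaleAbs(a,alpha=1.8));cv2.imwrite("pics/t_cab.png",cv2.convertScaleAbs(b,alpha=1.8))
```

```text
(no output)
```

View pics/s_cab.png

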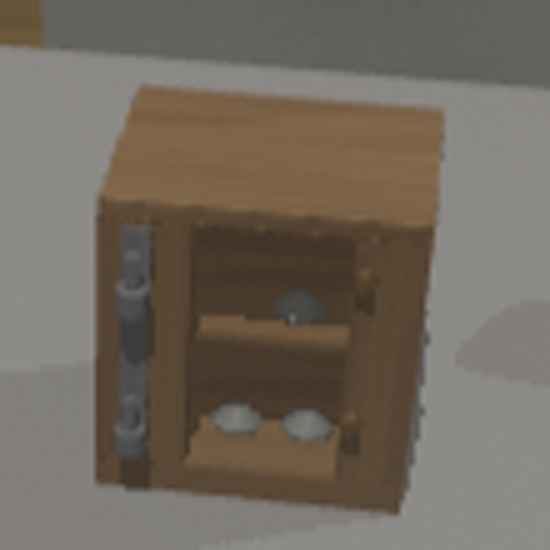

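View pics/s_door.png

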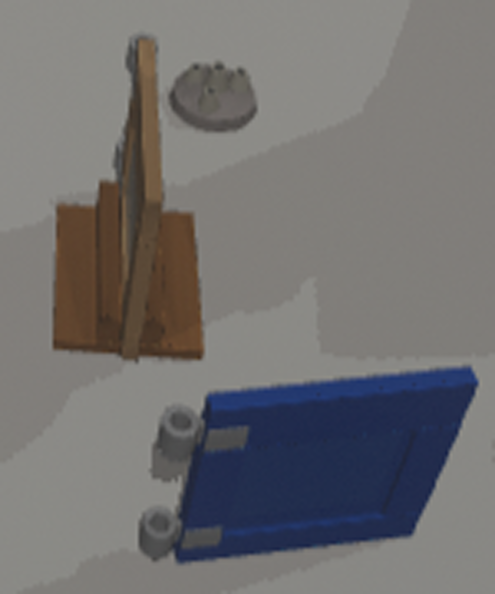

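View pics/t_door.png

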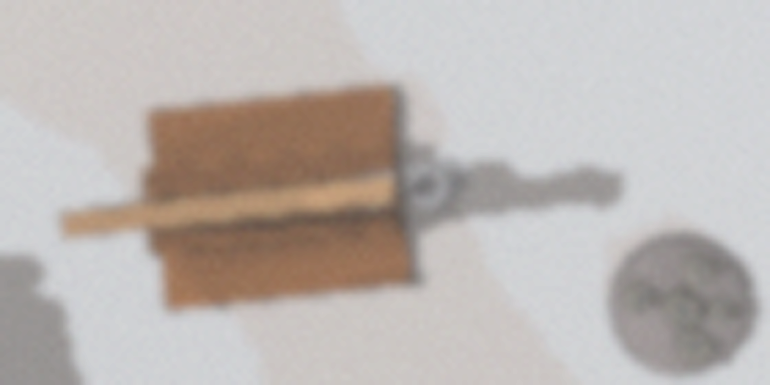

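View pics/t_cab.png

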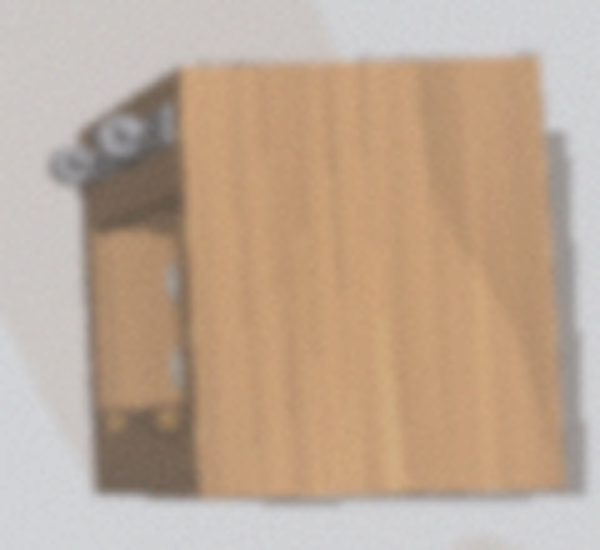

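Candidates for "door": the pine one in the rack (side 333,280; top 210,250) and the blue one (side 385,360; top 142,297). The crops confirm that the pine one, standing in the rack, is the door I want. Next I'll fit the poses.

```bash
cat > m2.py <<'E'
from h import *
def near(W,x0,x1,y0,y1,z0,z1):
    m=(W[...,0]>x0)&(W[...,0]<x1)&(W[...,1]>y0)&(W[...,1]<y1)&(W[...,2]>z0)&(W[...,2]<z1); return m
ct=optics.read_camera("top"); cs=optics.read_camera("side")
Wt=cloud(ct); Ws=cloud(cs)
print("table z top", np.nanmedian(Wt[300:360,220:280,2]),np.nanstd(Wt[300:360,220:280,2]), "side",np.nanmedian(Ws[330:380,180:260,2]))
# door top edge (ray at z=0.150 in top cam)
m=near(Wt,0.44,0.53,0.2,0.42,0.12,0.17); v,u=np.nonzero(m)
print("top px",len(v),u.min(),u.max(),"z",np.median(Wt[m][:,2]))
P=Wt[m]; c=P[:,:2].mean(0); _,_,V=np.linalg.svd(P[:,:2]-c); d=V[0]*np.sign(V[0][1]); t=(P[:,:2]-c)@d
print("dooredge c",c,"dir yaw of door y from world y",np.degrees(np.arctan2(-d[0],d[1])),t.min(),t.max(),"ends",c+d*t.min(),c+d*t.max())
w=(P[:,:2]-c)@np.array([d[1],-d[0]]); print("width",w.min(),w.max())
# side cam door points
m=near(Ws,0.44,0.53,0.2,0.42,0.045,0.17);P=Ws[m];print("side",len(P),P.min(0),P.max(0))
c=P.mean(0);_,S,V=np.linalg.svd(P-c);print(c,V[2],S)
# cabinet top
m=near(Wt,0.4,0.75,-0.35,-0.05,0.17,0.2);v,u=np.nonzero(m)
r=cv2.minAreaRect(Wt[m][:,:2].astype(np.float32)*1000);print("cab top",r,np.median(Wt[m][:,2]))
m=near(Ws,0.4,0.75,-0.35,-0.05,0.175,0.2);
r=cv2.minAreaRect(Ws[m][:,:2].astype(np.float32)*1000);print("cab top side",r,np.median(Ws[m][:,2]))
# front face from side
m=near(Ws,0.4,0.75,-0.14,-0.08,0.01,0.175);P=Ws[m];
import random
best=0
for i in range(400):
    a=P[np.random.choice(len(P),3,False)];n=np.cross(a[1]-a[0],a[2]-a[0]);n/=np.linalg.norm(n)+1e-12
    k=np.abs((P-a[0])@n)<0.002
    if k.sum()>best:best=k.sum();K=k
Q=P[K];c=Q.mean(0);_,S,V=np.linalg.svd(Q-c);n=V[2]*np.sign(V[2][1]);print("front",len(P),len(Q),c,n,"yaw",np.degrees(np.arctan2(-n[0],n[1])))
print(telemetry.get_obs()["time_s"])
E
python3 m2.py
```

```text
table z top 0.0005128425491850441 0.002052951403004303 side -0.0001468905520558006
top px 353 176 246 z 0.1500883783689676
dooredge c [0.48186068 0.2867314 ] dir yaw of door y from world y 4.745862023985068 -0.07290739868876916 0.07644677175071554 ends [0.48789276 0.21407396] [0.47553576 0.36291607]
width -0.008801298061774996 0.0083906863799466
side 780 [0.4699668  0.21413447 0.04531946] [0.49545843 0.36472875 0.15255718]
[0.48101721 0.311174   0.117123  ] [-0.99485215 -0.09960379 -0.01866256] [1.3503745  0.95626808 0.08825209]
cab top ((577.2866821289062, -188.43649291992188), (180.299560546875, 153.29701232910156), 0.4663376808166504) 0.18532004462405188
cab top side ((576.9027709960938, -190.39767456054688), (180.31634521484375, 155.7181396484375), 0.1942039281129837) 0.18509386874057362
front 2080 1163 [ 0.57397485 -0.11618616  0.09179635] [-0.00569317  0.99998322  0.00106769] yaw 0.3261963594111059
1.65
```

```bash
cat > m3.py <<'E'
from h import *
ct=optics.read_camera("top"); cs=optics.read_camera("side")
for n,c in (("side",cs),("top",ct)):
    W=cloud(c); m=(W[...,0]>0.59)&(W[...,0]<0.69)&(W[...,1]>-0.1085)&(W[...,1]<-0.08)&(W[...,2]>0.03)&(W[...,2]<0.165)
    P=W[m]; print(n,len(P))
    for z0 in np.arange(0.03,0.165,0.01):
        k=(P[:,2]>=z0)&(P[:,2]<z0+0.01)
        if k.sum(): print("%.3f"%z0,k.sum(),"x",np.round([P[k,0].min(),np.median(P[k,0]),P[k,0].max()],4),"y",np.round([P[k,1].min(),np.median(P[k,1]),P[k,1].max()],4))
im=cs["image"]
cv2.imwrite("pics/s_p.png",cv2.convertScaleAbs(cv2.resize(im[130:192,265:305],None,fx=9.5,fy=9.5,interpolation=cv2.INTER_CUBIC),alpha=1.5))
im=ct["image"]
cv2.imwrite("pics/t_p.png",cv2.convertScaleAbs(cv2.resize(im[155:195,370:420],None,fx=12,fy=12,interpolation=cv2.INTER_CUBIC),alpha=1.8))
# project predicted pintles
for x in (0.63,0.64,0.65):
    print(x,[ (z,np.round(proj(cs,[x,-0.1005,z])[0],1),np.round(proj(ct,[x,-0.1005,z])[0],1)) for z in (0.05,0.07,0.14,0.16)])
E
python3 m3.py
```

```text
side 119
0.030 6 x [0.6361 0.6424 0.6497] y [-0.0991 -0.0947 -0.0926]
0.040 21 x [0.6361 0.6441 0.6512] y [-0.1023 -0.0951 -0.0896]
0.050 14 x [0.6368 0.6447 0.6519] y [-0.1065 -0.0992 -0.0939]
0.060 9 x [0.6418 0.6436 0.6454] y [-0.1072 -0.0986 -0.0953]
0.070 1 x [0.6455 0.6455 0.6455] y [-0.1007 -0.1007 -0.1007]
0.120 9 x [0.6355 0.6426 0.6513] y [-0.1009 -0.0959 -0.0919]
0.130 25 x [0.6352 0.6424 0.6518] y [-0.1042 -0.0952 -0.0911]
0.140 19 x [0.636  0.6437 0.6518] y [-0.1071 -0.0985 -0.0937]
0.150 13 x [0.6413 0.6438 0.6471] y [-0.1071 -0.0997 -0.0938]
0.160 2 x [0.6413 0.6443 0.6473] y [-0.1023 -0.1004 -0.0984]
top 124
0.030 3 x [0.6367 0.6369 0.6396] y [-0.1023 -0.0977 -0.0933]
0.040 17 x [0.636  0.6433 0.6526] y [-0.1075 -0.0957 -0.0914]
0.050 21 x [0.6373 0.6424 0.6519] y [-0.1065 -0.0976 -0.0922]
0.060 8 x [0.6412 0.6439 0.6483] y [-0.1027 -0.0983 -0.097 ]
0.070 5 x [0.642  0.6468 0.6469] y [-0.1027 -0.1005 -0.098 ]
0.120 7 x [0.6363 0.6391 0.6479] y [-0.0996 -0.0939 -0.0915]
0.130 24 x [0.636  0.6418 0.6504] y [-0.1084 -0.0957 -0.091 ]
0.140 24 x [0.6366 0.6433 0.6524] y [-0.106  -0.0975 -0.0927]
0.150 7 x [0.6412 0.644  0.6475] y [-0.1043 -0.0992 -0.0966]
0.160 8 x [0.6422 0.6448 0.647 ] y [-0.1026 -0.0995 -0.0962]
0.63 [(0.05, array([285.3, 175.9]), array([379.4, 183.2])), (0.07, array([285.4, 169.9]), array([381.3, 182.2])), (0.14, array([286.1, 147.8]), array([388.7, 178.2])), (0.16, array([286.3, 141.1]), array([391., 177.]))]
0.64 [(0.05, array([281.8, 175.5]), array([379.2, 179.1])), (0.07, array([281.9, 169.6]), array([381.1, 177.9])), (0.14, array([282.4, 147.5]), array([388.5, 173.6])), (0.16, array([282.6, 140.8]), array([390.8, 172.3]))]
0.65 [(0.05, array([278.3, 175.2]), array([379. , 174.9])), (0.07, array([278.4, 169.2]), array([380.9, 173.7])), (0.14, array([278.8, 147.1]), array([388.3, 169.1])), (0.16, array([278.9, 140.5]), array([390.6, 167.7]))]
```

View pics/s_p.png

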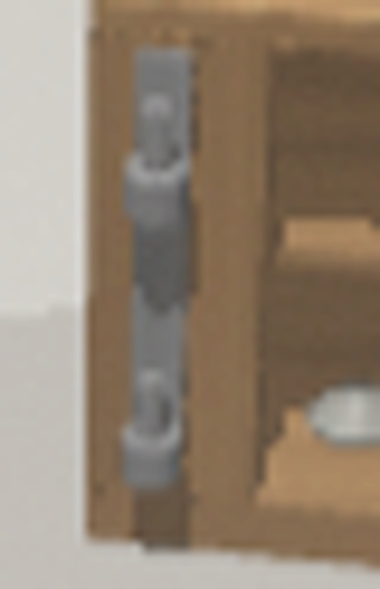

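View pics/t_p.png

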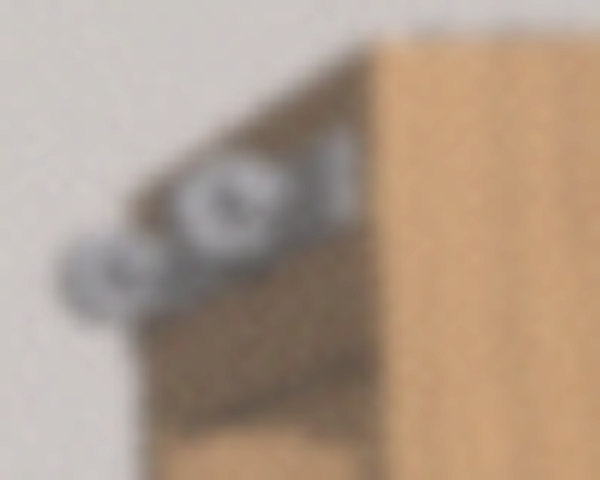

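```bash
cat > m4.py <<'E'
from h import *
p,r=tool(); M=r.as_matrix(); print("tool",p); print(np.round(M,4))
ct=optics.read_camera("top"); W=cloud(ct)
m=(W[...,0]>0.44)&(W[...,0]<0.53)&(W[...,1]>0.2)&(W[...,1]<0.42)&(W[...,2]>0.143)&(W[...,2]<0.17)
P=W[m][:,:2]; c=P.mean(0); _,_,V=np.linalg.svd(P-c); d=V[0]*np.sign(V[0][1]); t=(P-c)@d
print("edge",len(P),c,np.degrees(np.arctan2(-d[0],d[1])),"len",np.ptp(t),"mid of ends",c+d*(t.min()+t.max())/2)
mid=c+d*(t.min()+t.max())/2; h=mid-d*0.077; print("hinge",h,"grip52",h+d*0.052)
# barrel pts
m=(W[...,0]>0.46)&(W[...,0]<0.52)&(W[...,1]>0.2)&(W[...,1]<0.24)&(W[...,2]>0.125)&(W[...,2]<0.143)
print("barrel",m.sum(),W[m].min(0),W[m].max(0))
E
python3 m4.py
```

```text
tool [0.15880374 0.63032791 0.23957319]
[[ 0.000e+00 -9.697e-01  2.443e-01]
 [ 1.000e-04  2.443e-01  9.697e-01]
 [-1.000e+00 -0.000e+00  1.000e-04]]
edge 290 [0.48077904 0.29860909] 4.765412925016667 len 0.12982815986902746 mid of ends [0.48072813 0.29921983]
hinge [0.487125 0.222486] grip52 [0.48280504 0.27430625]
barrel 51 [0.47834246 0.21389463 0.12536229] [0.49564322 0.23720953 0.14297558]
```

```bash
python3 -m pendant '[[60,[0,-40,-26],[0.12,0,0]],[60,[0,-80,-53],[0.24,0,0]],[60,[0,-120,-80],[0.36,0,0]],[60,[0,-160,-106],[0.48,0,0]],[60,[0,-195,-129],[0.6,0,0]],[60,[0,-230,-152],[0.72,0,0]],[60,[0,-265,-175],[0.84,0,0]],[60,[0,-300,-199],[0.96,0,0]],[60,[0,-335,-222],[1.08,0,0]],[60,[0,-365,-242],[1.16,0,0]]]' 30
python3 - <<'E'
from h import *
p,r=tool(); M=r.as_matrix(); print(p); print(np.round(M,3))
t=np.array([0.4830,0.2743,0.238]); print(M.T@(t-p)*1000, "ang",np.degrees(np.arctan2(M[1,2],M[0,2])))
E
```

```text
time_s: 2.63
tool_pos: [0.4404, 0.3206, 0.24]
tool_rot: [48.5, 89.9, 57.6]
force: [-0.1, -0.4, -0.0]
grip_width: 0.0601
[0.44040691 0.32057694 0.24001289]
[[ 0.001 -0.158  0.987]
 [ 0.001  0.987  0.158]
 [-1.     0.001  0.001]]
[  1.99474884 -52.42243632  34.75179381] ang 9.083212485143125
```

```bash
python3 -m pendant '[[60,[0,0,0],[0,0,0]],[60,[0,0,0],[0,0,0]]]'
python3 - <<'E'
from h import *
p,r=tool(); M=r.as_matrix(); print(p); 
t=np.array([0.4830,0.2743,0.238]); print(M.T@(t-p)*1000, "ang",np.degrees(np.arctan2(M[1,2],M[0,2])))
E
```

```text
time_s: 2.8
tool_pos: [0.4415, 0.3194, 0.2399]
tool_rot: [-0.7, 90.0, 8.3]
force: [-0.7, 0.5, -0.8]
grip_width: 0.0603
[0.44153028 0.31939461 0.23993703]
[  1.96632194 -51.04776901  33.87140594] ang 9.035636536249763
```

```bash
python3 -m pendant '[[60,[0,-25,17],[0.04,0,0]],[60,[2,-51,34],[0.0745,0,0]],[60,[2,-51,34],[0.0745,0,0]],[60,[2,-51,34],[0.0745,0,0]]]'
python3 - <<'E'
from h import *
p,r=tool(); M=r.as_matrix(); print(p); 
t=np.array([0.4830,0.2743,0.138]); print(M.T@(t-p)*1000, "ang",np.degrees(np.arctan2(M[1,2],M[0,2])))
c=optics.read_camera("wrist"); cv2.imwrite("pics/w1.png",c["image"])
c=optics.read_camera("top"); cv2.imwrite("pics/t1.png",cv2.convertScaleAbs(c["image"],alpha=1.5))
E
```

```text
time_s: 3.13
tool_pos: [0.4816, 0.277, 0.2375]
tool_rot: [155.2, 90.0, 160.3]
force: [0.3, 0.5, 0.2]
grip_width: 0.0601
[0.48155991 0.27703346 0.23751111]
[99.51082835 -2.85483941  1.20463817] ang 5.055988189034131
```

View pics/w1.png

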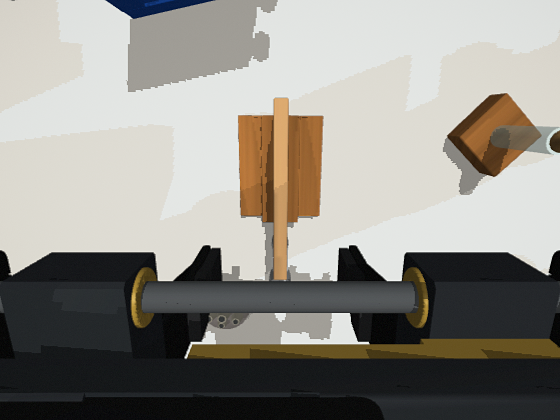

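View pics/t1.png

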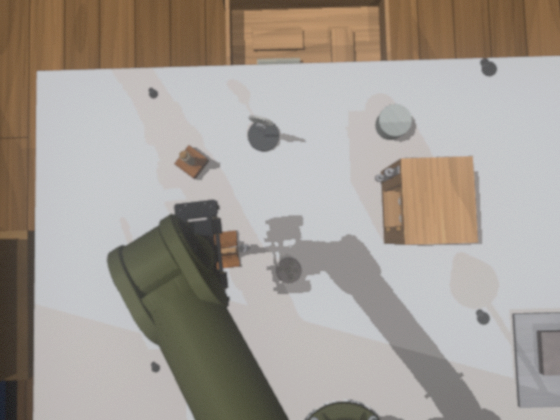

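Run:
```python
from h import *
print(np.round(telemetry.get_obs()["qpos"],1))
print(proj(optics.read_camera("wrist"),[[0.487,0.2225,0.137],[0.4830,0.2743,0.150]]))
p,r=tool();c=optics.read_camera("wrist");T=np.array(c["cam_to_world"]);print(np.round(r.as_matrix().T@(T[:3,3]-p),4));print(np.round(r.as_matrix().T@T[:3,:3],3))
```

```text
[-50.8   6.8  19.5  97.7  -2.4  75.9 -25.5]
[[281.24500629 287.62794419]
 [282.47633332 231.00618059]]
[-0.1455  0.0731  0.0002]
[[-0.     0.267 -0.964]
 [-0.001  0.964  0.267]
 [ 1.     0.001 -0.   ]]
```

Run:
```python
from h import *
p,r=tool(); M=r.as_matrix(); print(p); 
t=np.array([0.4830,0.2743,0.138]); print(M.T@(t-p)*1000, "ang",np.degrees(np.arctan2(M[1,2],M[0,2])))
print(np.round(M[:,0],4), telemetry.get_obs()["time_s"])
```

```text
[0.47993554 0.27944605 0.23751088]
[99.50558614 -5.48171301  2.62250261] ang 5.339929108019352
[-6.e-04  7.e-04 -1.e+00] 3.3333
```

```bash
python3 -m pendant '[[60,[0,0,0],[0,0,0]],[60,[0,0,0],[0,0,0]],[60,[0,0,0],[0,0,0]]]'
python3 - <<'E'
from h import *
p,r=tool(); M=r.as_matrix(); print(p); 
t=np.array([0.4830,0.2743,0.138]); print(M.T@(t-p)*1000, "ang",np.degrees(np.arctan2(M[1,2],M[0,2])))
print(np.round(M[:,0],4), telemetry.get_obs()["time_s"],telemetry.get_obs()["joint_velocities"])
E
```

```text
time_s: 3.58
tool_pos: [0.4808, 0.2781, 0.2376]
tool_rot: [84.1, 90.0, 89.3]
force: [0.2, -0.3, 0.3]
grip_width: 0.0599
[0.48082359 0.27806237 0.23760867]
[99.60800826 -3.96158776  1.82465243] ang 5.199871514883446
[ 0.e+00  2.e-04 -1.e+00] 3.5833 [ 0.17616501  0.14178837  0.28159118 -0.02727304  0.07942125 -0.04817922
 -0.13000114]
```

```bash
python3 -m pendant '[[40,[25,-2,1],[0.004,0,0]],[30,[60,-4,1.8],[0.0075,0,0]],[30,[85,-4,1.8],[0.0075,0,0]],[30,[99.6,-4,1.8],[0.0075,0,0]],[30,[99.6,-4,1.8],[0.0075,0,0]],[30,[99.6,-4,1.8],[0.0075,0,0]],[30,[99.6,-4,1.8],[0.0075,0,0]]]'
python3 - <<'E'
from h import *
p,r=tool(); M=r.as_matrix(); print(p); 
t=np.array([0.4830,0.2743,0.138]); print(M.T@(t-p)*1000, "ang",np.degrees(np.arctan2(M[1,2],M[0,2])))
print(np.round(M[:,0],4))
c=optics.read_camera("wrist"); cv2.imwrite("pics/w2.png",c["image"])
c=optics.read_camera("side"); cv2.imwrite("pics/s2.png",c["image"])
E
```

```text
time_s: 4.17
tool_pos: [0.4841, 0.2743, 0.1393]
tool_rot: [31.0, 89.9, 35.7]
force: [0.7, 0.2, -0.4]
grip_width: 0.0314
[0.48413919 0.2742726  0.13933302]
[ 1.33103702  0.11940873 -1.135574  ] ang 4.712508066642245
[ 0.0018  0.0013 -1.    ]
```

View pics/w2.png

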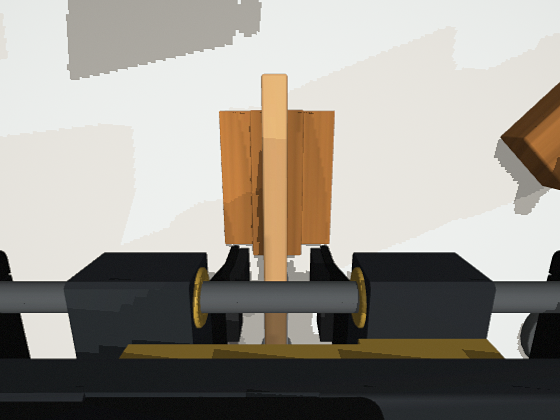

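View pics/s2.png

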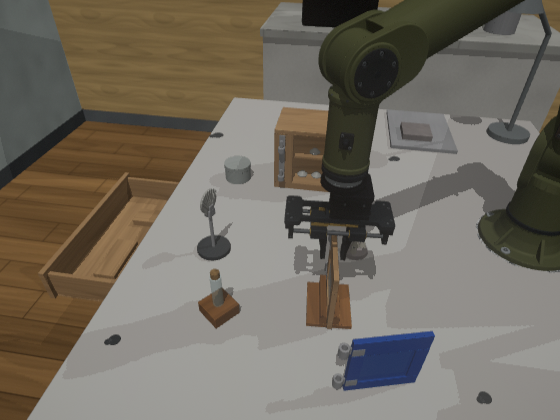

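The wrist view shows the door rail at col 275, between fingertips at 245 and 315, so it is slightly off-centre. I'll shift about 1.2 mm and close.

```bash
python3 -m pendant '[[25,[1,0,-1.2],[0,0,0]],[18,[1,0,-1.2],[0,0,0]],[14,[1,0,-1.2],[0,0,0]],[5,[1,0,-1.2],[0,0,0]],[0,[1,0,-1.2],[0,0,0]],[0,[1,0,-1.2],[0,0,0]],[0,[1,0,-1.2],[0,0,0]],[0,[1,0,-1.2],[0,0,0]]]' 35
python3 - <<'E'
from h import *
p,r=tool(); M=r.as_matrix(); print(p, "ang",np.degrees(np.arctan2(M[1,2],M[0,2]))); 
print(np.round(M[:,0],4))
c=optics.read_camera("wrist"); cv2.imwrite("pics/w3.png",c["image"])
E
```

```text
time_s: 4.93
tool_pos: [0.4823, 0.2736, 0.1372]
tool_rot: [33.4, 90.0, 38.1]
force: [-0.8, 0.4, 1.0]
grip_width: 0.0097
[0.48234852 0.27362984 0.13719387] ang 4.697574590775162
[ 4.e-04  3.e-04 -1.e+00]
```

View pics/w3.png

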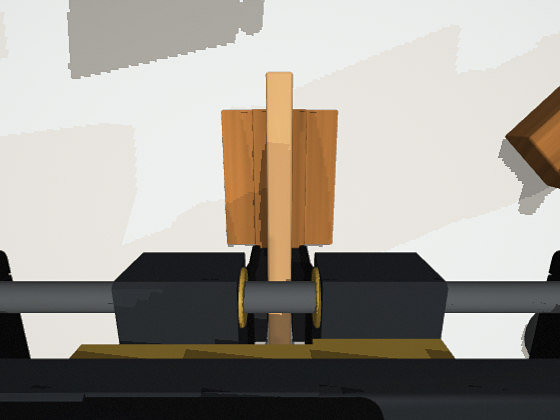

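```bash
python3 -m pendant '[[0,[-5,0,0],[0,0,0]],[0,[-15,0,0],[0,0,0]],[0,[-30,0,0],[0,0,0]],[0,[-50,0,0],[0,0,0]],[0,[-66,0,0],[0,0,0]],[0,[-66,0,0],[0,0,0]],[0,[-66,0,0],[0,0,0]],[0,[-66,0,0],[0,0,0]]]'
python3 - <<'E'
from h import *
p,r=tool(); M=r.as_matrix(); print(p, "ang",np.degrees(np.arctan2(M[1,2],M[0,2]))); 
print(np.round(M[:,0],4),telemetry.get_obs()["force"])
t=np.array([0.6437,-0.0252,0.203]); print(M.T@(t-p)*1000)
c=optics.read_camera("wrist"); cv2.imwrite("pics/w4.png",c["image"])
c=optics.read_camera("side"); cv2.imwrite("pics/s4.png",c["image"])
E
```

```text
time_s: 5.65
tool_pos: [0.4815, 0.2732, 0.202]
tool_rot: [-153.5, 89.9, -148.8]
force: [-1.0, -0.3, -3.5]
grip_width: 0.0095
[0.48148744 0.2732075  0.2020085 ] ang 4.702057935008154
[-1.5e-03 -9.0e-04 -1.0e+00] [-0.97128142 -0.33117996 -3.52041523]
[  -0.96434129 -310.70128263  137.20320233]
```

View pics/w4.png

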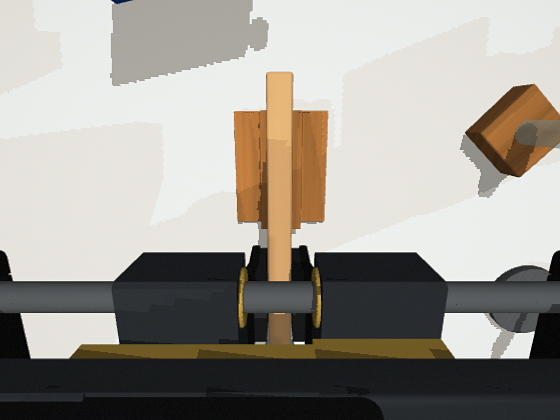

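View pics/s4.png

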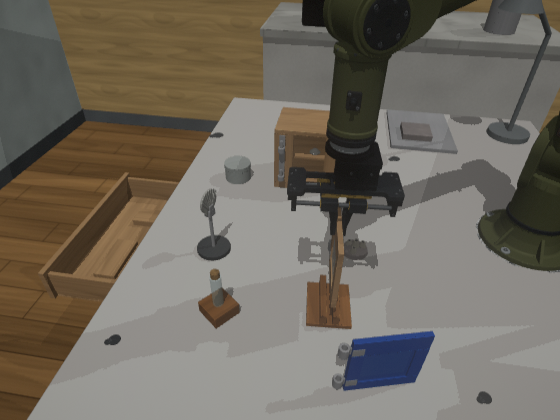

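```bash
python3 -m pendant '[[0,[0,-8,4],[0.002,0,0]],[0,[-1,-28,12],[0.008,0,0]],[0,[-1,-56,25],[0.015,0,0]],[0,[-1,-86,38],[0.022,0,0]],[0,[-1,-116,51],[0.03,0,0]],[0,[-1,-146,64],[0.038,0,0]],[0,[-1,-176,78],[0.045,0,0]],[0,[-1,-206,91],[0.052,0,0]],[0,[-1,-236,104],[0.06,0,0]],[0,[-1,-260,115],[0.066,0,0]]]'; python3 -m pendant '[[0,[0,-20,9],[0.004,0,0]],[0,[0,-35,16],[0.008,0,0]],[0,[0,-43,20],[0.010,0,0]],[0,[0,-46,22],[0.010,0,0]],[0,[0,-46,22],[0.010,0,0]],[0,[0,-46,22],[0.010,0,0]],[0,[0,-46,22],[0.010,0,0]]]'
python3 - <<'E'
from h import *
p,r=tool(); M=r.as_matrix(); print(p, "ang",np.degrees(np.arctan2(M[1,2],M[0,2]))); 
print(np.round(M[:,0],4),telemetry.get_obs()["force"])
t=np.array([0.6437,-0.0252,0.203]); print(M.T@(t-p)*1000)
c=optics.read_camera("top"); cv2.imwrite("pics/t5.png",cv2.convertScaleAbs(c["image"],alpha=1.5))
c=optics.read_camera("side"); cv2.imwrite("pics/s5.png",c["image"])
cv2.imwrite("pics/s5z.png",cv2.convertScaleAbs(cv2.resize(c["image"][70:220,220:370],None,fx=4,fy=4,interpolation=cv2.INTER_CUBIC),alpha=1.5))
E
```

```text
time_s: 6.58
tool_pos: [0.6186, 0.0197, 0.2033]
tool_rot: [-105.5, 89.9, -104.8]
force: [0.9, -0.7, -3.4]
grip_width: 0.0099
time_s: 7.17
tool_pos: [0.6405, -0.0199, 0.2037]
tool_rot: [118.3, 89.9, 118.8]
force: [0.4, 0.5, -3.1]
grip_width: 0.0101
[ 0.64048779 -0.01987546  0.20373993] ang 0.48290444784273207
[-6.0e-04  1.1e-03 -1.0e+00] [ 0.36755293  0.5095775  -3.11905715]
[ 0.73197504 -5.35224831  3.16766878]
```

View pics/t5.png

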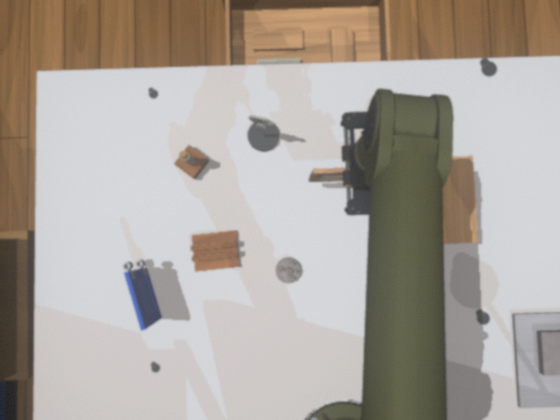

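View pics/s5z.png

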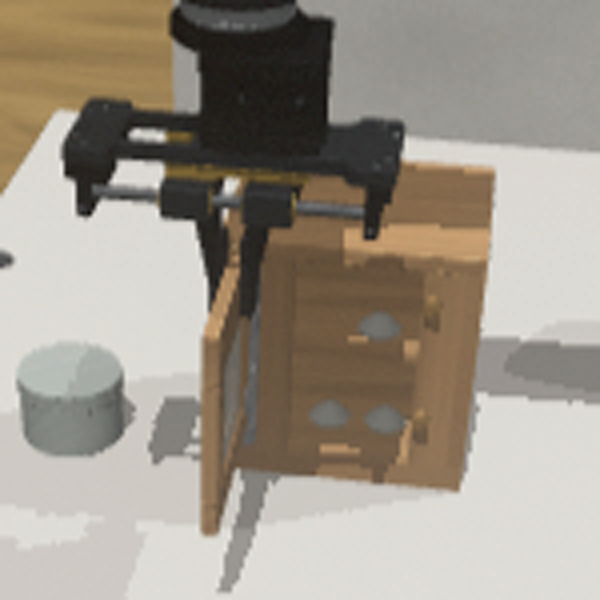

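```bash
cat > m5.py <<'E'
from h import *
from scipy.optimize import least_squares
def run(n="side",show=True):
    p,r=tool(); M=r.as_matrix()
    c=optics.read_camera(n); W=cloud(c)
    # door frame guess
    y=M[:,1]; x=M[:,2]; z=np.array([0,0,1.]) 
    x=np.array([M[0,2],M[1,2],0]);x/=np.linalg.norm(x); y=np.cross(z,x)
    o=p-y*0.0513-z*0.1122
    L=np.stack([(W-o)@a for a in (x,y,z)],-1)
    # free edge: points with door y near 142, |x|<8, z -10..85
    m=(abs(L[...,0])<0.012)&(abs(L[...,1]-0.142)<0.008)&(L[...,2]>-0.01)&(L[...,2]<0.118)
    E=L[m]; ed=E[(E[:,1]>np.percentile(E[:,1],40))]
    print(n,"edge n",m.sum(),"y med/p90",np.round(np.percentile(ed[:,1],[25,50,75])*1000,2),"x range",np.round(np.percentile(E[:,0],[2,50,98])*1000,2))
    # -x face frame points: z in bottom rail or stile near free edge
    m=(abs(L[...,0]+0.005)<0.004)&(L[...,1]>0.03)&(L[...,1]<0.136)&(L[...,2]>-0.01)&(L[...,2]<0.12)
    F=L[m]
    A=np.c_[np.ones(len(F)),F[:,1]-0.08,F[:,2]-0.05]
    s=np.linalg.lstsq(A,F[:,0],rcond=None)[0]; k=abs(A@s-F[:,0])<0.002
    s=np.linalg.lstsq(A[k],F[k,0],rcond=None)[0]
    print("face n",k.sum(),"x0 mm",s[0]*1000,"yaw slope deg",np.degrees(s[1]),"lean deg",np.degrees(s[2]), "face x at hinge",(s[0]-0.08*s[1])*1000)
    # vertical tilt of free edge in y: bottom vs top
    for z0,z1 in ((-.01,.03),(.03,.07),(.07,.118)):
        q=ed[(ed[:,2]>z0)&(ed[:,2]<z1)]
        if len(q): print("  z",z0,len(q),"y",np.round(np.median(q[:,1])*1000,2))
    # lower edge z
    m=(abs(L[...,0])<0.008)&(L[...,1]>0.13)&(L[...,1]<0.15)&(L[...,2]>-0.03)&(L[...,2]<0.01)
    print("lowest z",np.round(np.percentile(L[m][:,2],[1,5])*1000,2) if m.sum() else None)
    print("tool",p,"o",o)
if __name__=="__main__": run()
E
python3 m5.py
```

```text
side edge n 223 y med/p90 [140.56 141.   141.71] x range [-5.44 -0.54  4.38]
face n 226 x0 mm -4.135322388698756 yaw slope deg -1.3377667907116138 lean deg -0.3125066564551979 face x at hinge -2.267447578958312
  z -0.01 40 y 141.0
  z 0.03 35 y 140.72
  z 0.07 59 y 141.43
lowest z [-15.86 -13.79]
tool [ 0.64062022 -0.02015137  0.20397851] o [ 0.64104338 -0.07144963  0.09177851]
```

```bash
cat > m6.py <<'E'
from h import *
c=optics.read_camera("side"); W=cloud(c)
P=W[(W[...,0]>0.50)&(W[...,0]<0.66)&(W[...,1]>-0.13)&(W[...,1]<-0.105)&(W[...,2]>0.008)&(W[...,2]<0.18)]
# exclude strap & inside region
for name,x0,x1 in (("-x stile",0.492,0.512),("bottom",0.5,0.625),):
    q=P[(P[:,0]>x0)&(P[:,0]<x1)]
    if name=="bottom": q=q[(q[:,2]<0.02)]
    print(name,len(q),np.round(np.percentile(q[:,1],[5,25,50,75,95])*1000,2))
h,e=np.histogram(P[:,1]*1000,bins=25);print(list(zip(np.round(e[:-1],1),h)))
cv2.imwrite("pics/s6z.png",cv2.convertScaleAbs(cv2.resize(c["image"][100:215,265:350],None,fx=5,fy=5,interpolation=cv2.INTER_CUBIC),alpha=1.5))
Q=W[(W[...,0]>0.4)&(W[...,0]<0.75)&(W[...,1]>-0.3)&(W[...,1]<-0.05)&(W[...,2]>0.18)&(W[...,2]<0.19)]
E
python3 m6.py; python3 m5.py
```

```text
-x stile 233 [-119.09 -117.41 -116.19 -114.88 -113.31]
bottom 168 [-126.16 -119.02 -117.01 -115.36 -113.95]
[(np.float64(-129.8), np.int64(6)), (np.float64(-128.8), np.int64(11)), (np.float64(-127.8), np.int64(6)), (np.float64(-126.8), np.int64(11)), (np.float64(-125.8), np.int64(5)), (np.float64(-124.9), np.int64(9)), (np.float64(-123.9), np.int64(7)), (np.float64(-122.9), np.int64(7)), (np.float64(-121.9), np.int64(14)), (np.float64(-120.9), np.int64(21)), (np.float64(-119.9), np.int64(68)), (np.float64(-119.0), np.int64(108)), (np.float64(-118.0), np.int64(197)), (np.float64(-117.0), np.int64(245)), (np.float64(-116.0), np.int64(212)), (np.float64(-115.0), np.int64(182)), (np.float64(-114.0), np.int64(73)), (np.float64(-113.0), np.int64(35)), (np.float64(-112.1), np.int64(13)), (np.float64(-111.1), np.int64(8)), (np.float64(-110.1), np.int64(13)), (np.float64(-109.1), np.int64(5)), (np.float64(-108.1), np.int64(7)), (np.float64(-107.1), np.int64(2)), (np.float64(-106.2), np.int64(3))]
side edge n 224 y med/p90 [140.41 141.04 141.7 ] x range [-5.51 -0.74  4.37]
face n 225 x0 mm -4.133259310956131 yaw slope deg -1.3818700962253896 lean deg -0.33247814379543317 face x at hinge -2.203804669837418
  z -0.01 31 y 141.02
  z 0.03 49 y 141.03
  z 0.07 54 y 141.11
lowest z [-13.4  -12.92]
tool [ 0.64070455 -0.02073564  0.20409917] o [ 0.64108919 -0.0720342   0.09189917]
```

View pics/s6z.png

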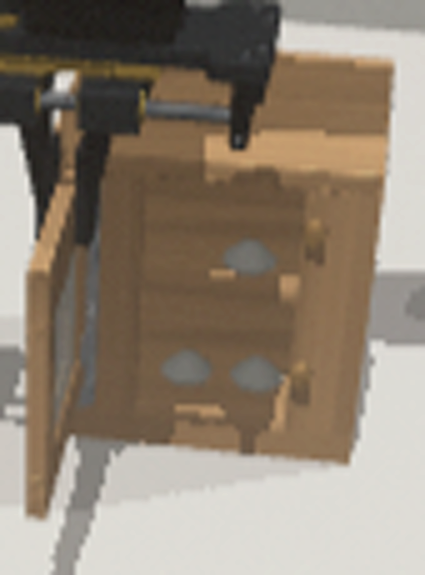

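```bash
python3 -m pendant '[[0,[0,-8,1],[0,0,0]],[0,[0,-18,2],[0,0,0]],[0,[4,-26,3],[0.002,0,0]],[0,[8,-28.5,3.3],[0.002,0,0]],[0,[12,-28.5,3.3],[0.002,0,0]],[0,[12,-28.5,3.3],[0.002,0,0]],[0,[12,-28.5,3.3],[0.002,0,0]],[0,[12,-28.5,3.3],[0.002,0,0]]]'
cat > st.py <<'E'
from h import *
import sys
t=np.array([float(a) for a in sys.argv[1:4]])
p,r=tool(); M=r.as_matrix(); o=telemetry.get_obs()
print(p, "ang %.2f"%np.degrees(np.arctan2(M[1,2],M[0,2])),"x-axis",np.round(M[:,0],4),"F",np.round(o["force"],1),"T",np.round(o["wrist_torque"],2),"w",o["grip_width"],"t",o["time_s"])
print("to go",np.round(M.T@(t-p)*1000,2))
E
python3 st.py 0.644 -0.0493 0.186
```

```text
time_s: 8.08
tool_pos: [0.6441, -0.0503, 0.1916]
tool_rot: [-151.2, 90.0, -151.0]
force: [0.2, -0.8, -2.5]
grip_width: 0.0094
[ 0.6441155  -0.05028598  0.1916203 ] ang 0.24 x-axis [-6.e-04 -3.e-04 -1.e+00] F [ 0.2 -0.8 -2.5] T [-0.1   0.03  0.03] w 0.009435623410947959 t 8.0833
to go [ 5.62  0.99 -0.11]
```

```bash
for i in 1 2 3; do python3 -m pendant '[[0,[0,0,0],[0,0,0]]]' >/dev/null; python3 st.py 0.644 -0.0493 0.186; done
python3 - <<'E'
from h import *
c=optics.read_camera("side")
cv2.imwrite("pics/s7z.png",cv2.convertScaleAbs(cv2.resize(c["image"][100:215,250:350],None,fx=5,fy=5,interpolation=cv2.INTER_CUBIC),alpha=1.5))
E
```

```text
[ 0.64432989 -0.05021664  0.19198146] ang 0.24 x-axis [ 1.e-04 -2.e-04 -1.e+00] F [-0.1  0.1 -3.7] T [-0.12  0.07 -0.  ] w 0.009861371619075243 t 8.1667
to go [ 5.98  0.92 -0.33]
[ 0.6443616  -0.05017461  0.19208583] ang 0.25 x-axis [ 2.e-04 -1.e-04 -1.e+00] F [ 0.1 -0.7 -3.1] T [-0.17  0.02  0.05] w 0.009948681234498439 t 8.25
to go [ 6.09  0.88 -0.36]
[ 0.64436673 -0.05016429  0.1920887 ] ang 0.25 x-axis [ 2.e-04 -0.e+00 -1.e+00] F [-0.2  0.7 -2.1] T [-0.15  0.05  0.02] w 0.009537559676571015 t 8.3333
to go [ 6.09  0.87 -0.36]
```

View pics/s7z.png

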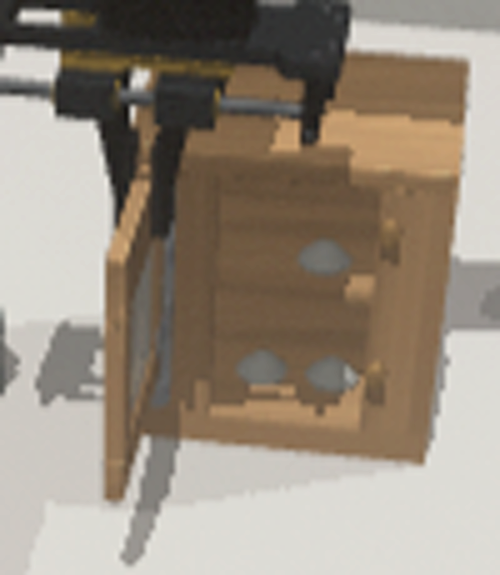

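```bash
python3 m5.py
```

```text
side edge n 182 y med/p90 [140.59 141.15 141.82] x range [-5.5  -1.58  3.24]
face n 227 x0 mm -4.200230682771729 yaw slope deg -0.9490407110661142 lean deg -0.7446291878632443 face x at hinge -2.8751198712859787
  z -0.01 30 y 140.72
  z 0.03 35 y 141.31
  z 0.07 44 y 141.0
lowest z [-13.32 -11.79]
tool [ 0.64435873 -0.05017294  0.19209481] o [ 0.64457829 -0.10147247  0.07989481]
```

```bash
python3 -m pendant '[[0,[2,0.9,-0.4],[0,0,0]],[0,[4,0.9,-0.4],[0,0,0]],[0,[6,0.9,-0.4],[0,0,0]],[0,[8,0.9,-0.4],[0,0,0]],[0,[8,0.9,-0.4],[0,0,0]],[0,[8,0.9,-0.4],[0,0,0]]]' ;python3 st.py 0.644 -0.0493 0.186; python3 -m pendant '[[0,[1,0,0],[0,0,0]],[0,[2,0,0],[0,0,0]],[0,[2,0,0],[0,0,0]]]' ;python3 st.py 0.644 -0.0493 0.186; python3 -m pendant '[[0,[1,0,0],[0,0,0]],[0,[1.5,0,0],[0,0,0]],[0,[1.5,0,0],[0,0,0]]]' ;python3 st.py 0.644 -0.0493 0.186
```

```text
time_s: 8.93
tool_pos: [0.6438, -0.0494, 0.1837]
tool_rot: [180.0, 90.0, -179.8]
force: [0.8, 0.1, -2.3]
grip_width: 0.0095
[ 0.64375814 -0.04938282  0.18366493] ang 0.23 x-axis [-4.e-04 -0.e+00 -1.e+00] F [ 0.8  0.1 -2.3] T [-0.14  0.06  0.01] w 0.009486586741376339 t 8.9333
to go [-2.34  0.08  0.24]
time_s: 9.18
tool_pos: [0.6438, -0.0494, 0.1818]
tool_rot: [166.0, 90.0, 166.2]
force: [-0.2, -0.4, -2.4]
grip_width: 0.0097
[ 0.64380772 -0.049405    0.18177452] ang 0.22 x-axis [-2.e-04  0.e+00 -1.e+00] F [-0.2 -0.4 -2.4] T [-0.16  0.04 -0.02] w 0.009733216207102793 t 9.1833
to go [-4.23  0.1   0.19]
time_s: 9.43
tool_pos: [0.6438, -0.0493, 0.1803]
tool_rot: [153.8, 90.0, 154.0]
force: [-0.3, 0.2, -2.2]
grip_width: 0.0097
[ 0.64382209 -0.04934317  0.18032571] ang 0.23 x-axis [-1.e-04  1.e-04 -1.e+00] F [-0.3  0.2 -2.2] T [-0.12  0.07 -0.01] w 0.009698523173694086 t 9.4333
to go [-5.67  0.04  0.18]
```

```bash
for i in 1 2; do python3 -m pendant '[[0,[0.8,0,0],[0,0,0]],[0,[1.6,0,0],[0,0,0]],[0,[1.6,0,0],[0,0,0]]]' >/dev/null;python3 st.py 0.644 -0.0493 0.1622; done
```

```text
[ 0.64380596 -0.04935063  0.17867025] ang 0.23 x-axis [-2.e-04  1.e-04 -1.e+00] F [-0.8  0.5 -2.8] T [-0.15  0.01 -0.01] w 0.009629623770261247 t 9.6833
to go [16.47  0.05  0.2 ]
[ 0.64379116 -0.04935728  0.17706434] ang 0.23 x-axis [-2.e-04  1.e-04 -1.e+00] F [-0.6  0.4 -2.7] T [-0.14  0.1   0.04] w 0.009718653435800074 t 9.9333
to go [14.86  0.06  0.21]
```

```bash
for i in 1 2 3; do python3 -m pendant '[[0,[1,0,0],[0,0,0]],[0,[2,0,0],[0,0,0]],[0,[2,0,0],[0,0,0]]]' >/dev/null;python3 st.py 0.644 -0.0493 0.1622; done
```

```text
[ 0.64375972 -0.04932073  0.17497289] ang 0.23 x-axis [-3.e-04  1.e-04 -1.e+00] F [-1.   0.9 -4.4] T [-0.15  0.07  0.01] w 0.00941948397455571 t 10.1833
to go [12.77  0.02  0.24]
[ 0.64376963 -0.04931903  0.17301113] ang 0.23 x-axis [-3.e-04  1.e-04 -1.e+00] F [-0.5  0.  -2.5] T [-0.19  0.02  0.01] w 0.009429811100628783 t 10.4333
to go [10.81  0.02  0.23]
[ 0.64377917 -0.04933619  0.17100372] ang 0.23 x-axis [-3.e-04  1.e-04 -1.e+00] F [-0.5 -1.1 -2.6] T [-0.16  0.06  0.  ] w 0.009652376198081632 t 10.6833
to go [8.8  0.03 0.22]
```

```bash
for i in 1 2 ; do python3 -m pendant '[[0,[1,0,0],[0,0,0]],[0,[2,0,0],[0,0,0]],[0,[2,0,0],[0,0,0]]]' >/dev/null;python3 st.py 0.644 -0.0493 0.1622; done;  python3 -m pendant '[[0,[0.7,0,0],[0,0,0]],[0,[1.4,0,0],[0,0,0]],[0,[1.4,0,0],[0,0,0]]]' >/dev/null;python3 st.py 0.644 -0.0493 0.1622;python3 - <<'E'
from h import *
c=optics.read_camera("side")
cv2.imwrite("pics/s8z.png",cv2.convertScaleAbs(cv2.resize(c["image"][100:215,250:350],None,fx=5,fy=5,interpolation=cv2.INTER_CUBIC),alpha=1.5))
E
```

```text
[ 0.64377202 -0.04932542  0.16900683] ang 0.23 x-axis [-3.e-04  1.e-04 -1.e+00] F [-1.1 -0.3 -3. ] T [-0.12 -0.03  0.01] w 0.010122105839295984 t 10.9333
to go [6.81 0.02 0.23]
[ 0.64377088 -0.04934609  0.16701941] ang 0.23 x-axis [-3.e-04  1.e-04 -1.e+00] F [ 0.3  0.3 -3. ] T [-0.15  0.03  0.02] w 0.009450272385233148 t 11.1833
to go [4.82 0.04 0.23]
[ 0.64379025 -0.04933872  0.16567318] ang 0.23 x-axis [-2.e-04  0.e+00 -1.e+00] F [ 0.7 -0.5 -2.7] T [-0.13  0.    0.01] w 0.009917862531918252 t 11.4333
to go [3.47 0.04 0.21]
```

View pics/s8z.png

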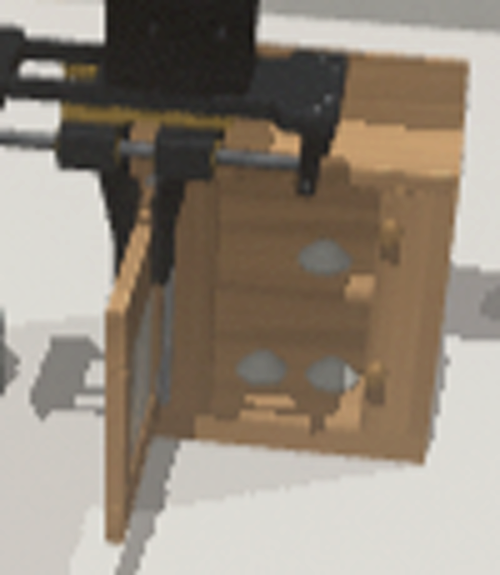

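```bash
for i in 1 2 3; do python3 -m pendant '[[0,[0.5,0,0],[0,0,0]],[0,[1,0,0],[0,0,0]],[0,[1,0,0],[0,0,0]]]' >/dev/null;python3 st.py 0.644 -0.0493 0.1622; done
```

```text
[ 0.64385793 -0.04940347  0.16478704] ang 0.23 x-axis [-0.  0. -1.] F [ 0.  -0.5 -2. ] T [-0.12  0.05  0.01] w 0.009572715688456732 t 11.7333
to go [2.59 0.1  0.14]
[ 0.64384589 -0.04933552  0.16376266] ang 0.23 x-axis [-1.e-04  1.e-04 -1.e+00] F [ 0.5 -0.3 -3.6] T [-0.09  0.01  0.02] w 0.009600183640396874 t 11.9833
to go [1.56 0.03 0.15]
[ 0.64382603 -0.04932677  0.16271825] ang 0.23 x-axis [-2.e-04  1.e-04 -1.e+00] F [-0.2  1.2 -3.5] T [-0.16  0.   -0.02] w 0.009437408060930816 t 12.2333
to go [0.52 0.03 0.17]
```

```bash
for i in 1 2 3 4; do python3 -m pendant '[[0,[0.3,0,0],[0,0,0]],[0,[0.6,0,0],[0,0,0]],[0,[0.6,0,0],[0,0,0]]]' >/dev/null;python3 st.py 0.644 -0.0493 0.1622; done
```

```text
[ 0.64386973 -0.04937285  0.1622061 ] ang 0.23 x-axis [-0.  0. -1.] F [-0.9 -0.3 -1.7] T [-0.16  0.05 -0.01] w 0.009850289620395022 t 12.4833
to go [0.01 0.07 0.13]
[ 0.64400754 -0.04934854  0.16211997] ang 0.23 x-axis [ 4.e-04  2.e-04 -1.e+00] F [-0.7  0.8  0.9] T [-0.18  0.37 -0.06] w 0.009947041160462348 t 12.7333
to go [-0.08  0.05 -0.01]
[ 0.64415299 -0.04930684  0.16203713] ang 0.23 x-axis [ 9.e-04  4.e-04 -1.e+00] F [-2.2  1.1  4.4] T [-0.01  0.69 -0.14] w 0.009503920993116036 t 12.9833
to go [-0.16  0.01 -0.15]
[ 0.64424304 -0.04926972  0.16196053] ang 0.22 x-axis [ 1.2e-03  7.0e-04 -1.0e+00] F [-3.4  1.3  7.8] T [-0.04  0.92 -0.17] w 0.009842352052529315 t 13.2333
to go [-0.24 -0.03 -0.24]
```

```bash
python3 -m pendant '[[0,[-0.8,0,0],[0,0,0]],[0,[-1.2,0,0],[0,0,0]],[0,[-1.2,0,0],[0,0,0]]]' ;python3 st.py 0.644 -0.0493 0.1622; python3 -m pendant '[[12,[0,0,0],[0,0,0]],[16,[0,0,0],[0,0,0]],[22,[0,0,0],[0,0,0]],[30,[0,0,0],[0,0,0]],[40,[0,0,0],[0,0,0]],[40,[0,0,0],[0,0,0]]]' ;python3 st.py 0.644 -0.0493 0.1622
python3 - <<'E'
from h import *
c=optics.read_camera("side")
cv2.imwrite("pics/s9z.png",cv2.convertScaleAbs(cv2.resize(c["image"][100:215,250:350],None,fx=5,fy=5,interpolation=cv2.INTER_CUBIC),alpha=1.5))
c=optics.read_camera("wrist")
cv2.imwrite("pics/w9.png",c["image"])
E
```

```text
time_s: 13.48
tool_pos: [0.6441, -0.0493, 0.162]
tool_rot: [14.4, 90.0, 14.7]
force: [-1.2, 1.5, 4.1]
grip_width: 0.0093
[ 0.6441092  -0.04927375  0.16198179] ang 0.24 x-axis [ 6.e-04  2.e-04 -1.e+00] F [-1.2  1.5  4.1] T [-0.12  0.5  -0.09] w 0.009331002153975193 t 13.4833
to go [-0.22 -0.03 -0.11]
time_s: 13.98
tool_pos: [0.6439, -0.0494, 0.1615]
tool_rot: [-150.1, 90.0, -149.9]
force: [0.4, 0.6, 1.0]
grip_width: 0.0339
[ 0.64386352 -0.04943639  0.16146349] ang 0.23 x-axis [-1.e-04 -1.e-04 -1.e+00] F [0.4 0.6 1. ] T [-0.12  0.   -0.02] w 0.033934132853166224 t 13.9833
to go [-0.74  0.14  0.14]
```

View pics/s9z.png

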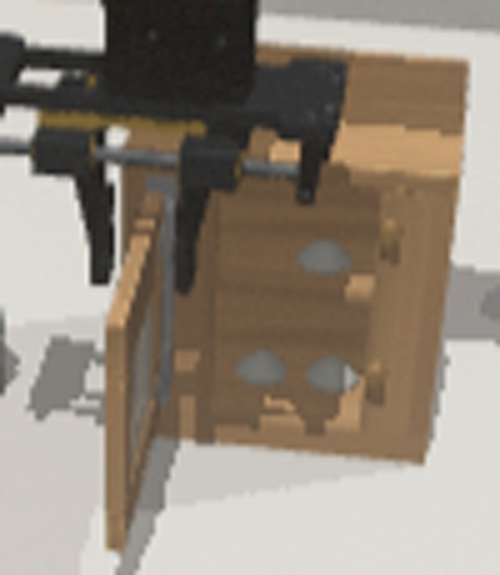

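View pics/w9.png

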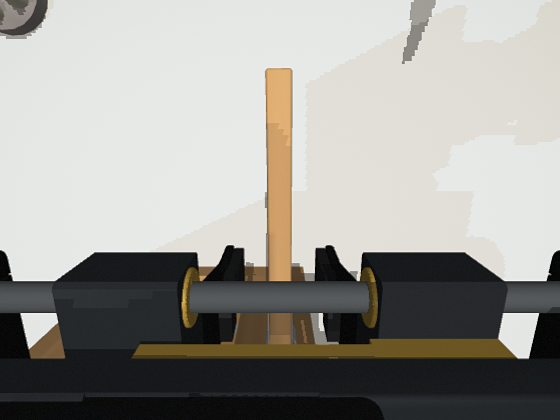

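```bash
python3 -m pendant '[[40,[-5,0,0],[0,0,0]],[40,[-20,0,0],[0,0,0]],[40,[-45,0,0],[0,0,0]],[40,[-78,0,0],[0,0,0]],[40,[-78,0,0],[0,0,0]],[40,[-78,0,0],[0,0,0]],[40,[-78,0,0],[0,0,0]]]' ;python3 st.py 0.676 0.0095 0.240
python3 - <<'E'
from h import *
c=optics.read_camera("side")
cv2.imwrite("pics/s10z.png",cv2.convertScaleAbs(cv2.resize(c["image"][100:215,250:350],None,fx=5,fy=5,interpolation=cv2.INTER_CUBIC),alpha=1.5))
W=cloud(c); o=np.array([0.644,-0.1005,0.05]); L=W-o
m=(abs(L[...,0])<0.02)&(abs(L[...,1]-0.142)<0.02)&(L[...,2]>-0.03)&(L[...,2]<0.14)
print(m.sum(),np.round(np.percentile(L[m],[2,50,98],axis=0)*1000,1))
hi=m&(L[...,2]>0.09);lo=m&(L[...,2]<0.03);print("hi",np.median(L[hi],0)*1000,"lo",np.median(L[lo],0)*1000)
E
```

```text
time_s: 14.67
tool_pos: [0.6438, -0.0493, 0.2397]
tool_rot: [62.9, 90.0, 63.1]
force: [0.1, 0.2, -0.8]
grip_width: 0.04
[ 0.64377808 -0.04928862  0.23967768] ang 0.24 x-axis [ 2.e-04  3.e-04 -1.e+00] F [ 0.1  0.2 -0.8] T [-0.13  0.03  0.02] w 0.0400389219902685 t 14.6667
to go [-0.3  58.66 32.46]
246 [[ -6.4 126.3 -11.8]
 [ -2.4 139.8  61.7]
 [  2.9 143.3 123.2]]
hi [ -2.22796342 139.88773555 111.30436402] lo [ -2.56540496 139.1068725    5.93827295]
```

View pics/s10z.png

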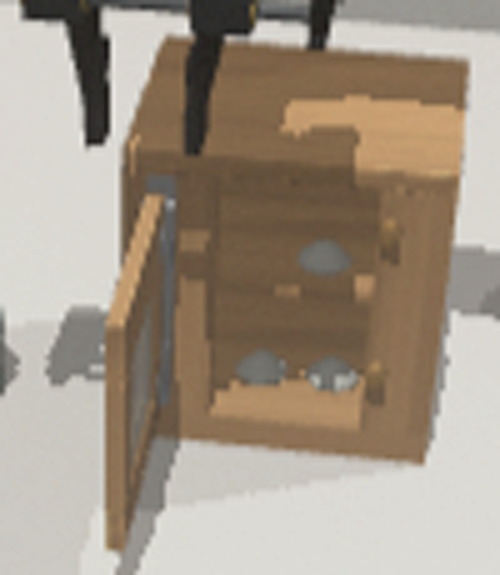

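The door hangs upright and open, released, with its free edge 140 mm out. Now the closed fingers go to the door's +x side.

```bash
python3 -m pendant '[[20,[0,20,11],[0,0,0]],[10,[0,40,22],[0,0,0]],[0,[0,58,33],[0,0,0]],[0,[0,58,33],[0,0,0]],[0,[30,58,33],[0,0,0]],[0,[60,58,33],[0,0,0]],[0,[88,58,33],[0,0,0]],[0,[88,58,33],[0,0,0]],[0,[88,58,33],[0,0,0]],[0,[88,58,33],[0,0,0]]]'
cat > path.py <<'E'
from h import *
p,r=tool(); M=r.as_matrix()
H=np.array([0.644,-0.1005]); 
o=telemetry.get_obs(); print(p,o["grip_width"],np.round(o["force"],1))
for f in list(range(0,91,5)):
    a=np.radians(f+0.35); d=np.array([-np.sin(a),np.cos(a)]); n=np.array([np.cos(a),np.sin(a)])
    c=H+0.110*d+(0.005+0.015*np.cos(a)+0.0095*np.sin(a))*n
    t=np.array([c[0],c[1],0.152]); print(f,np.round(c,4),"dy,dz",np.round((M.T@(t-p)*1000)[1:],1))
E
python3 path.py;  python3 - <<'E'
from h import *
c=optics.read_camera("side")
cv2.imwrite("pics/s11.png",cv2.convertScaleAbs(cv2.resize(c["image"][70:220,200:370],None,fx=4,fy=4,interpolation=cv2.INTER_CUBIC),alpha=1.5))
E
```

```text
time_s: 15.55
tool_pos: [0.6771, 0.0084, 0.1528]
tool_rot: [-12.9, 89.9, -12.7]
force: [0.8, -1.0, 0.9]
grip_width: 0.0004
[0.67714611 0.00835916 0.15276621] 0.0004354843348570648 [ 0.8 -1.   0.9]
0 [0.6634 0.0096] dy,dz [  1.3 -13.8]
5 [0.6545 0.011 ] dy,dz [  2.7 -22.7]
10 [0.6454 0.0116] dy,dz [  3.3 -31.8]
15 [0.6361 0.0114] dy,dz [  3.2 -41.1]
20 [0.6267 0.0104] dy,dz [  2.2 -50.4]
25 [0.6173 0.0086] dy,dz [  0.5 -59.8]
30 [0.608  0.0059] dy,dz [ -2.2 -69.1]
35 [0.5989 0.0024] dy,dz [ -5.7 -78.3]
40 [ 0.59  -0.002] dy,dz [-10.1 -87.2]
45 [ 0.5814 -0.0073] dy,dz [-15.3 -95.8]
50 [ 0.5733 -0.0135] dy,dz [ -21.4 -104. ]
55 [ 0.5656 -0.0204] dy,dz [ -28.3 -111.6]
60 [ 0.5586 -0.0281] dy,dz [ -36.  -118.6]
65 [ 0.5523 -0.0365] dy,dz [ -44.4 -125. ]
70 [ 0.5468 -0.0456] dy,dz [ -53.5 -130.6]
75 [ 0.5421 -0.0553] dy,dz [ -63.1 -135.3]
80 [ 0.5384 -0.0654] dy,dz [ -73.3 -139. ]
85 [ 0.5356 -0.0759] dy,dz [ -83.8 -141.8]
90 [ 0.5339 -0.0868] dy,dz [ -94.6 -143.6]
```

View pics/s11.png

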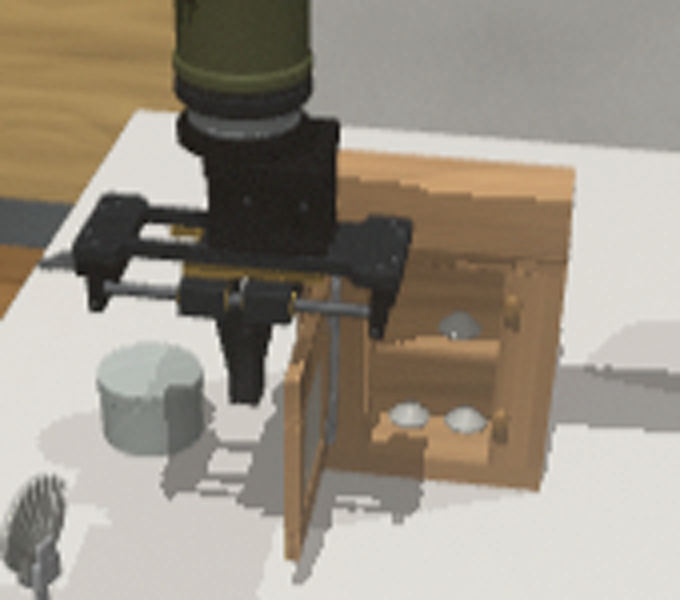

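```bash
python3 -m pendant '[[0,[0,0,-5],[0,0,0]],[0,[0,1,-10],[0,0,0]],[0,[0,1,-14],[0,0,0]],[0,[0,2,-18],[0,0,0]],[0,[0,3,-22.5],[0,0,0]],[0,[0,3,-27],[0,0,0]],[0,[0,3,-32],[0,0,0]],[0,[0,3,-37],[0,0,0]],[0,[0,3,-41],[0,0,0]],[0,[0,2.5,-46],[0,0,0]]]'; python3 path.py | head -14;  python3 - <<'E'
from h import *
c=optics.read_camera("side")
cv2.imwrite("pics/s12.png",cv2.convertScaleAbs(cv2.resize(c["image"][70:220,200:370],None,fx=4,fy=4,interpolation=cv2.INTER_CUBIC),alpha=1.5))
E
```

```text
time_s: 16.43
tool_pos: [0.6303, 0.0112, 0.1517]
tool_rot: [29.9, 90.0, 30.1]
force: [0.4, 0.0, 0.3]
grip_width: 0.0004
[0.63028104 0.01116076 0.15166945] 0.000366954779412384 [0.4 0.  0.3]
0 [0.6634 0.0096] dy,dz [-1.7 33.1]
5 [0.6545 0.011 ] dy,dz [-0.3 24.2]
10 [0.6454 0.0116] dy,dz [ 0.3 15.1]
15 [0.6361 0.0114] dy,dz [0.2 5.8]
20 [0.6267 0.0104] dy,dz [-0.7 -3.6]
25 [0.6173 0.0086] dy,dz [ -2.5 -12.9]
30 [0.608  0.0059] dy,dz [ -5.2 -22.3]
35 [0.5989 0.0024] dy,dz [ -8.7 -31.4]
40 [ 0.59  -0.002] dy,dz [-13.  -40.3]
45 [ 0.5814 -0.0073] dy,dz [-18.3 -48.9]
50 [ 0.5733 -0.0135] dy,dz [-24.4 -57.1]
55 [ 0.5656 -0.0204] dy,dz [-31.3 -64.8]
60 [ 0.5586 -0.0281] dy,dz [-39.  -71.8]
```

View pics/s12.png

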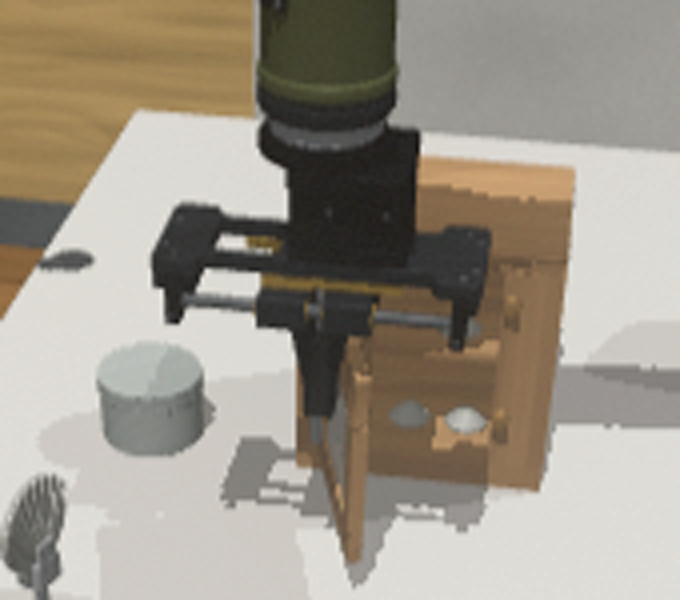

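```bash
python3 -m pendant '[[0,[0,-1,-7],[0,0,0]],[0,[0,-2.5,-13],[0,0,0]],[0,[0,-4,-18],[0,0,0]],[0,[0,-6,-24],[0,0,0]],[0,[0,-8,-30],[0,0,0]],[0,[0,-10.5,-35],[0,0,0]],[0,[0,-13,-40],[0,0,0]],[0,[0,-16,-45],[0,0,0]],[0,[0,-19,-50],[0,0,0]],[0,[0,-23,-55],[0,0,0]]]'; python3 path.py | sed -n '1p;10,20p';  python3 - <<'E'
from h import *
c=optics.read_camera("side")
cv2.imwrite("pics/s13.png",cv2.convertScaleAbs(cv2.resize(c["image"][70:220,200:370],None,fx=4,fy=4,interpolation=cv2.INTER_CUBIC),alpha=1.5))
E
```

```text
time_s: 17.32
tool_pos: [0.5753, -0.0123, 0.1517]
tool_rot: [53.8, 90.0, 54.0]
force: [0.3, -0.6, 0.8]
grip_width: 0.0008
[ 0.57529793 -0.01228148  0.15168517] 0.0007814132867582 [ 0.3 -0.6  0.8]
40 [ 0.59  -0.002] dy,dz [10.2 14.7]
45 [ 0.5814 -0.0073] dy,dz [4.9 6.1]
50 [ 0.5733 -0.0135] dy,dz [-1.2 -2. ]
55 [ 0.5656 -0.0204] dy,dz [-8.1 -9.7]
60 [ 0.5586 -0.0281] dy,dz [-15.8 -16.7]
65 [ 0.5523 -0.0365] dy,dz [-24.2 -23.1]
70 [ 0.5468 -0.0456] dy,dz [-33.2 -28.6]
75 [ 0.5421 -0.0553] dy,dz [-42.9 -33.4]
80 [ 0.5384 -0.0654] dy,dz [-53.  -37.1]
85 [ 0.5356 -0.0759] dy,dz [-63.5 -39.9]
90 [ 0.5339 -0.0868] dy,dz [-74.3 -41.7]
```

View pics/s13.png

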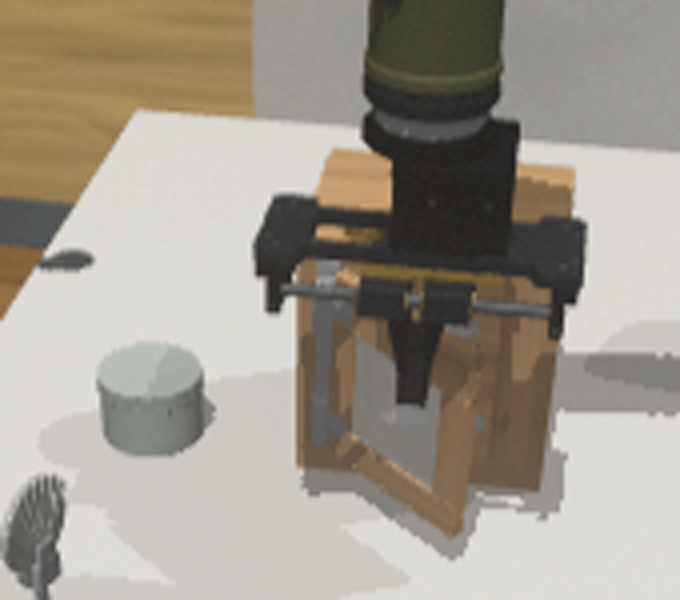

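```bash
python3 -m pendant '[[0,[0,-3,-4],[0,0,0]],[0,[0,-7,-8],[0,0,0]],[0,[0,-11,-12],[0,0,0]],[0,[0,-15,-16],[0,0,0]],[0,[0,-19,-19],[0,0,0]],[0,[0,-23,-22],[0,0,0]],[0,[0,-27.5,-25],[0,0,0]],[0,[0,-32,-28],[0,0,0]],[0,[0,-37,-30.5],[0,0,0]],[0,[0,-42,-33],[0,0,0]]]'; python3 path.py | sed -n '1p;15,20p';  python3 - <<'E'
from h import *
c=optics.read_camera("side")
cv2.imwrite("pics/s14.png",cv2.convertScaleAbs(cv2.resize(c["image"][70:220,200:370],None,fx=4,fy=4,interpolation=cv2.INTER_CUBIC),alpha=1.5))
E
```

```text
time_s: 18.2
tool_pos: [0.5427, -0.0548, 0.1517]
tool_rot: [32.8, 90.0, 33.1]
force: [1.4, -2.0, 1.5]
grip_width: 0.0002
[ 0.54266675 -0.05476214  0.15166587] 0.0001711002038057636 [ 1.4 -2.   1.5]
65 [ 0.5523 -0.0365] dy,dz [18.2  9.7]
70 [ 0.5468 -0.0456] dy,dz [9.1 4.2]
75 [ 0.5421 -0.0553] dy,dz [-0.5 -0.5]
80 [ 0.5384 -0.0654] dy,dz [-10.6  -4.3]
85 [ 0.5356 -0.0759] dy,dz [-21.2  -7.1]
90 [ 0.5339 -0.0868] dy,dz [-32.   -8.9]
```

View pics/s14.png

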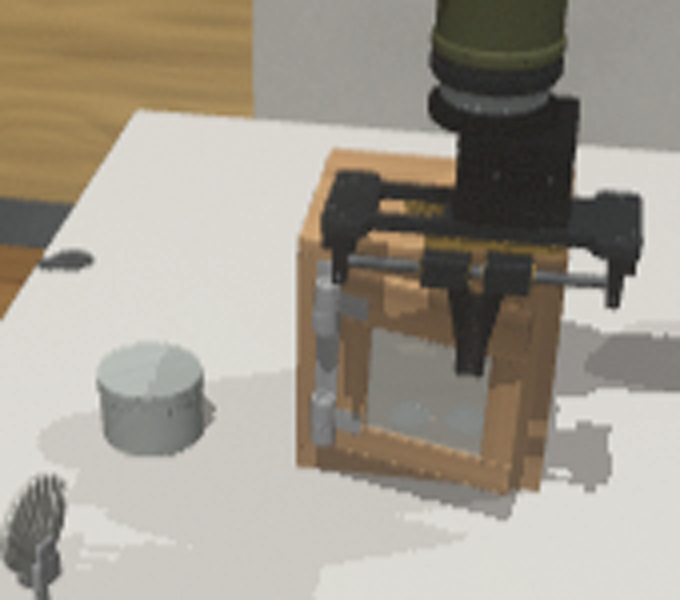

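```bash
python3 -m pendant '[[0,[0,-2,-1],[0,0,0]],[0,[0,-5,-2],[0,0,0]],[0,[0,-8,-3],[0,0,0]],[0,[0,-11,-4],[0,0,0]],[0,[0,-14,-5],[0,0,0]],[0,[0,-17,-6],[0,0,0]],[0,[0,-19,-7],[0,0,0]],[0,[0,-21,-7],[0,0,0]],[0,[0,-22.5,-7.5],[0,0,0]],[0,[0,-24,-8],[0,0,0]]]'; python3 path.py | sed -n '1p;18,20p'; python3 -m pendant '[[0,[0,-1,0],[0,0,0]],[0,[0,-2,-0.5],[0,0,0]],[0,[0,-3,-1],[0,0,0]],[0,[0,-4,-1],[0,0,0]],[0,[0,-4,-1],[0,0,0]]]';python3 path.py | sed -n '1p;18,20p'
```

```text
time_s: 19.08
tool_pos: [0.5351, -0.0784, 0.1517]
tool_rot: [34.5, 90.0, 34.7]
force: [-0.1, -0.1, 0.7]
grip_width: 0.0011
[ 0.53505126 -0.07835354  0.15167778] 0.001057055592090812 [-0.1 -0.1  0.7]
80 [ 0.5384 -0.0654] dy,dz [12.9  3.4]
85 [ 0.5356 -0.0759] dy,dz [2.4 0.6]
90 [ 0.5339 -0.0868] dy,dz [-8.4 -1.2]
time_s: 19.5
tool_pos: [0.534, -0.0826, 0.1517]
tool_rot: [-111.3, 90.0, -111.1]
force: [-0.5, 0.5, -0.1]
grip_width: 0.0007
[ 0.53395331 -0.08258213  0.15167191] 0.0006724279794578114 [-0.5  0.5 -0.1]
80 [ 0.5384 -0.0654] dy,dz [17.1  4.5]
85 [ 0.5356 -0.0759] dy,dz [6.6 1.7]
90 [ 0.5339 -0.0868] dy,dz [-4.2 -0.1]
```

Now 1 mm steps until I feel the cork.

```bash
for i in 1 2 3; do python3 -m pendant '[[0,[0,-0.5,0],[0,0,0]],[0,[0,-1.2,0],[0,0,0]],[0,[0,-1.2,0],[0,0,0]]]' >/dev/null; python3 path.py | sed -n '1p'; done
python3 - <<'E'
from h import *
c=optics.read_camera("side")
cv2.imwrite("pics/s15.png",cv2.convertScaleAbs(cv2.resize(c["image"][70:220,200:370],None,fx=4,fy=4,interpolation=cv2.INTER_CUBIC),alpha=1.5))
E
```

```text
[ 0.53400835 -0.08364386  0.15165003] 0.00018382425992446451 [-0.5 -0.1  0. ]
[ 0.53401767 -0.08488639  0.15164369] 0.00034878528806040106 [-0.6 -0.  -0.5]
[ 0.5340377  -0.08610664  0.15166296] 5.479654012286193e-05 [-0.1  1.6 -0.1]
```

View pics/s15.png

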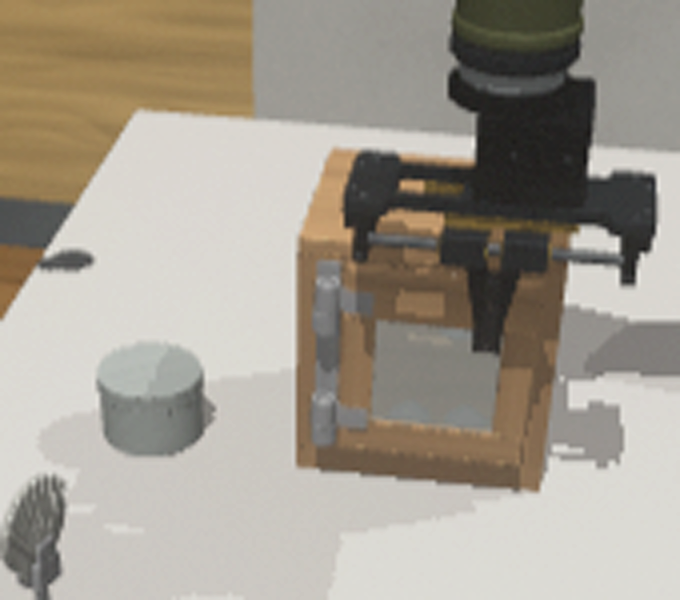

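```bash
for i in 1 2 3 4; do python3 -m pendant '[[0,[0,-0.3,0],[0,0,0]],[0,[0,-0.6,0],[0,0,0]],[0,[0,-0.6,0],[0,0,0]]]' >/dev/null; python3 path.py | sed -n '1p'; done
```

```text
[ 0.53405454 -0.08656005  0.15168074] 0.0004983842316000309 [ 0.2  0.2 -0.3]
[ 0.5340485  -0.08681842  0.15165306] 0.0005099964386739224 [0.1 0.6 0.9]
[ 0.53407277 -0.08695402  0.15159889] 0.0002721089205474979 [ 0.3  2.7 -0.5]
[ 0.53405611 -0.08704197  0.15158301] 0.0005916032209856246 [-0.5  5.1  0.4]
```

The door is on the bumpers, with 5 N felt. I'll ease off and retreat outward and up.

```bash
python3 -m pendant '[[0,[0,1,0],[0,0,0]],[0,[0,2,0],[0,0,0]],[0,[0,5,0],[0,0,0]],[0,[0,12,0],[0,0,0]],[0,[0,30,0],[0,0,0]],[0,[-20,60,0],[0,0,0]],[0,[-50,95,0],[0,0,0]],[0,[-90,125,0],[0,0,0]],[0,[-100,150,0],[0,0,0]],[0,[-100,150,0],[0,0,0]]]'
cat > m7.py <<'E'
from h import *
c=optics.read_camera("side"); W=cloud(c)
H=np.array([0.644,-0.1005,0.05]); a=np.radians(0.35); X=np.array([np.cos(a),np.sin(a),0]);Y=np.array([-np.sin(a),np.cos(a),0])
O=np.array([0.5775,-0.1155,0]); L=np.stack([(W-O)@X,(W-O)@Y,W[...,2]],-1)
m=(L[...,0]>-0.085)&(L[...,0]<0.045)&(L[...,1]>-0.005)&(L[...,1]<0.06)&(L[...,2]>0.04)&(L[...,2]<0.17)
P=L[m];print(len(P)); A=np.c_[np.ones(len(P)),P[:,0]+0.075,P[:,2]-0.1]
k=np.ones(len(P),bool)
for i in range(6):
    s=np.linalg.lstsq(A[k],P[k,1],rcond=None)[0]; k=abs(A@s-P[:,1])<0.003
print("front face of door at free edge, cab y mm",s[0]*1000,"angle from shut deg",np.degrees(s[1]),"lean",np.degrees(s[2]),k.sum())
t=P[k]; print("x,z range",np.percentile(t,[1,99],axis=0)*1000)
cv2.imwrite("pics/s16.png",cv2.convertScaleAbs(cv2.resize(c["image"][70:220,200:370],None,fx=4,fy=4,interpolation=cv2.INTER_CUBIC),alpha=1.5))
o=telemetry.get_obs();print(o["time_s"],o["tool_pos"])
t=optics.read_camera("top");cv2.imwrite("pics/t16.png",cv2.convertScaleAbs(t["image"],alpha=1.5))
E
python3 m7.py
```

```text
time_s: 22.13
tool_pos: [0.5356, 0.0702, 0.2566]
tool_rot: [34.2, 89.4, 34.9]
force: [1.1, 1.3, -0.2]
grip_width: 0.0005
1867
front face of door at free edge, cab y mm 16.39104974330986 angle from shut deg -0.22400976429010916 lean 0.7263073648870044 1380
x,z range [[-74.27340676  13.13217118  41.8074716 ]
 [ 43.47241652  19.52445526 168.22213146]]
22.1833 [0.53472591 0.06638859 0.25425428]
```

View pics/s16.png

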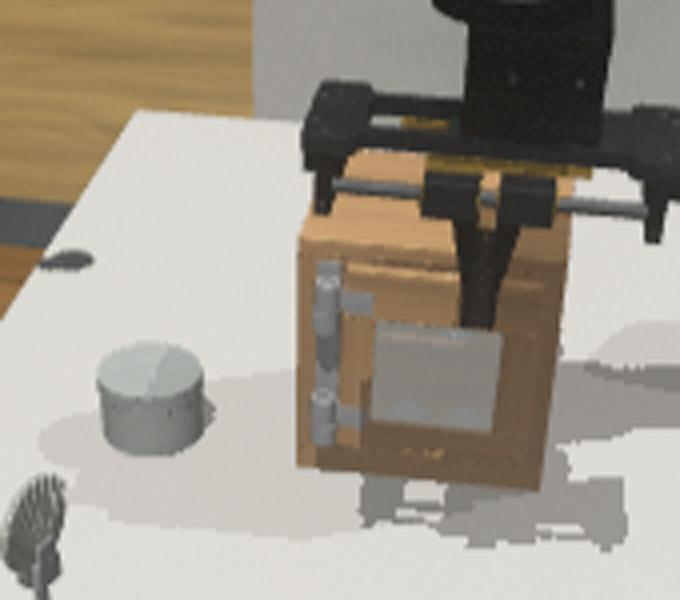

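View pics/t16.png

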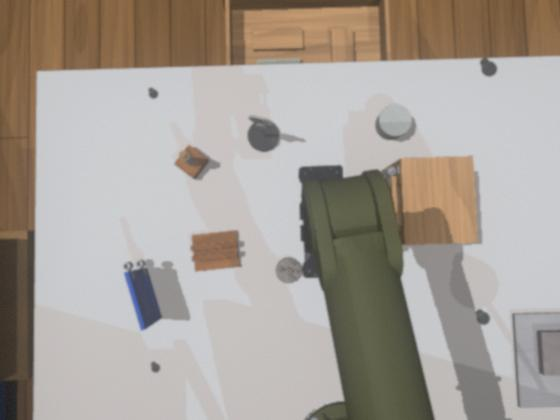

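```bash
python3 -m pendant '[[0,[0,0,0],[0,0,0]],[0,[0,0,0],[0,0,0]],[0,[0,0,0],[0,0,0]],[0,[0,0,0],[0,0,0]],[0,[0,0,0],[0,0,0]],[0,[0,0,0],[0,0,0]]]'; python3 m7.py
python3 - <<'E'
from h import *
env.sign_off()
E
```

```text
time_s: 22.73
tool_pos: [0.5334, 0.0612, 0.2514]
tool_rot: [-159.9, 90.0, -159.7]
force: [-0.1, 1.0, 0.8]
grip_width: 0.0007
1880
front face of door at free edge, cab y mm 16.01620918946647 angle from shut deg 0.17678451169705617 lean 0.445800067772973 1352
x,z range [[-73.99037954  13.32121039  41.68663967]
 [ 43.6890981   19.29865349 169.15799688]]
22.7833 [0.53340455 0.0613281  0.25146102]
the job is handed in; nothing more can be done
```

The pine door is hung on both pintles and shut against its bumpers. I handed the job in at 22.8 s of the 58 s allowed; no verdict was reported.

- **Hanging:** I pinched the pine door by its top rail, lifted it clear of the rack and lowered it in small steps. It touched the shoulders at the height I expected, with about 11 N of landing force and no contact before that. After release it stood upright and open, with its free edge about 140 mm out.
- **Closing:** I swung it shut with the closed fingers until I felt the cork at about 5 N, then backed away.
- **Last checks:** Two depth fits 0.6 s apart put the door within about 0.2° of shut, with its front face about 16 mm out from the cabinet front. It had not moved between them. Both barrels looked fully down on their shoulders in the side view. In the top view before handing in, the tin, tube, clip stand and barnacles looked to be where they started.
- **What disagreed:** The side camera put the door about 0.5–1 mm off from where the arm's pose implied, so I averaged the two. The last fits also showed a lean of 0.4–0.7°, which is within the scatter of the depth readings and well under the 3.4° limit.

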